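# Stir the polishing beads under the splash guard

## Task

Take the wooden stirring rod from its leaning rest, bring it into the finisher bowl under the clear splash guard with the rod leaning 20 to 50 degrees from upright, and first feel gently for the bowl's floor with its foot, resting it there for about half a second; then, still leaning like that, stir until every bead lies at least 15 mm from where it lay at the start. Keep all the beads in the bowl, do not touch beads or guard with the gripper nor the guard with the rod, never press hard, and leave the other things alone. Finally lay the rod back in the V of its rest, foot on the end plate, and let go.

Things in the scene. Friction and masses are not known exactly. Their poses are not given: they have to be found in the camera images.
- rod: wooden stirring rod, 260 long: round shaft 16 diameter with a ball-shaped foot, then a square handle 22 x 22 at 180 to 260 along z. Origin at the end of the foot; z runs up the rod, x and y square to the handle's faces. 60 to 125 g. At the start it leans in the rest's channel, y level, so a gripper sloping down along the rod can pinch the handle's two upright sides
- rod_tip (a point): centre of the 16 diameter ball foot of the rod, 8 up the rod from its origin: it is 8 above the floor when the foot touches the floor, at any lean
- rod_grip (a point): middle of the rod's square handle, 220 up the rod from its origin
- channel: steel V-channel of the rod's rest, 170 long, fixed, with a 44 x 44 end plate. Origin: 34 above the table, where the rod's foot stands on the plate; z: up along the channel and the stored rod, leaning 30 degrees from vertical; x: out of the V's open side (up and away from the robot); y level. The V lies under the rod on its robot side, its two plates reach 18 either side of the axis
- finisher: bench finisher, fixed: grey housing 210 x 200 x 30 high with a steel bowl on it, 160 outside diameter, rim 85 above the table, wall 5. Origin on the table under the bowl's centre, x axis away from the open (robot) side towards the guard's two posts, z up
- liner: black rubber floor of the bowl, rigid, 144 diameter. Origin at the centre of its upper face, 39 above the table, 46 below the rim; axes as the finisher's. The bowl is 150 wide inside. A foot pushed along the floor ahead of its lean digs in and jams: stir 5 or so above it. Leaning 36 degrees to within 26 degrees of -x, the rod clears rim and guard with its foot from 30 near to 48 beyond the centre
- guard: flat clear splash guard 4 thick, fixed over the far part of the bowl: in the finisher's axes it covers x from -15 to 100 and y from -90 to 90, underside 182 above the table (143 above the liner), on two 10 thick posts at x 92, y +-82. Open towards the finisher's -x side. Origin at the finisher's origin
- bead0_center (a point): centre of a white ceramic polishing bead, a stubby cylinder 22 diameter, 20 high, 20 g, loose on the liner
- bead1_center (a point): centre of another bead, the same as bead0
- bead2_center (a point): centre of another bead, the same as bead0
- bead3_center (a point): centre of another bead, the same as bead0
- bead4_center (a point): centre of another bead, the same as bead0
- bead5_center (a point): centre of another bead, the same as bead0
- bead6_center (a point): centre of another bead, the same as bead0
- tape_roll: bystander: roll of masking tape lying flat, 100 diameter, 25 high; origin under its centre
- filler_tin: bystander: tin, 80 diameter, 85 high; origin under its centre
- hammer: bystander: hammer lying flat, about 260 long, under 30 high; origin under the middle of it
- spray_can: bystander: spray can, 66 diameter, 190 high; origin under its centre
- sanding_block: bystander: rubber sanding block 70 x 120 x 35 high; origin under its centre
Things that resemble listed ones, but are neither listed nor needed, are in the scene too. Of the things shaped like the rod, the wooden one is meant.

How it is judged:
On the way, in this order (a step that is already met when the one before it is completed fails the run):
1. the rod, leaning 20 to 50 degrees, rests its foot on the bowl's floor (at least 0.3 N) (contact force between rod and liner above 0.3 N and horizontal distance between rod_tip and liner below 0.07 m and angle between rod's own z axis and vertical between 0.35 and 0.873 rad), for 0.4 s.
2. every bead lies at least 15 mm from its start, with the leaning rod's foot still down in the bowl (distance of each of bead0_center, bead1_center, bead2_center, bead3_center, bead4_center, bead5_center, bead6_center from where it was at the start of the episode above 0.015 m and horizontal distance between rod_tip and liner below 0.07 m and angle between rod's own z axis and vertical between 0.35 and 0.873 rad and z of rod_tip in the frame of liner below 0.03 m), for 0.2 s.
At the end, for the whole second after the job is handed in: the rod lies still in the rest's channel, foot within 20 mm of its place on the end plate and in line with the channel within 7 degrees, released; all seven beads are in the bowl, below its rim (distance between rod and channel below 0.02 m and angle between the z axis of rod and the z axis of channel, either way round below 0.12 rad and angle between rod's own z axis and vertical below 1 rad and linear speed of rod below 0.02 m/s and horizontal distance between each of bead0_center, bead1_center, bead2_center, bead3_center, bead4_center, bead5_center, bead6_center and liner below 0.075 m and z of each of bead0_center, bead1_center, bead2_center, bead3_center, bead4_center, bead5_center, bead6_center in the frame of liner below 0.046 m); the robot touches nothing.
It fails at once if the rod presses on the bowl or its floor with over 25 N (contact force between rod and finisher above 25 N or contact force between rod and liner above 25 N).
It fails at once if the splash guard is touched (over 1 N) (contact force between guard and anything else above 1 N).
It fails at once if a bead is touched by the gripper (contact force between any of the arm, the fingers and bead0 above 0.3 N or contact force between any of the arm, the fingers and bead1 above 0.3 N or contact force between any of the arm, the fingers and bead2 above 0.3 N or contact force between any of the arm, the fingers and bead3 above 0.3 N or contact force between any of the arm, the fingers and bead4 above 0.3 N or contact force between any of the arm, the fingers and bead5 above 0.3 N or contact force between any of the arm, the fingers and bead6 above 0.3 N).
It fails at once if a bead leaves the bowl (horizontal distance between any of bead0_center, bead1_center, bead2_center, bead3_center, bead4_center, bead5_center, bead6_center and liner above 0.08 m).
It fails at once if another thing is shifted by over 15 mm (distance of any of tape_roll, filler_tin, hammer, spray_can, sanding_block from where it was at the start of the episode above 0.015 m).
It also fails if it takes over 72 s, if anything falls off the work surface, if the arm or the gripper's body presses on something with over 40 N, if the wrist force passes 120 N, or if a joint passes its speed limit or range.

## Robot

A 6-joint arm with a two-finger parallel gripper is mounted at the origin on the work surface. World frame = base frame: x ahead of the robot, y to its left, z up, the work surface at z = 0. Lengths are in m, angles in rad, forces in N, time in s.
With the tool pointing down it reaches from about 0.375 to 0.9 m from the base axis. Payload 3.1 kg.
Tool frame: the origin (TCP) lies between the finger pads; the fingertips stand 22 mm ahead of it and the grasp point (between the pads) lies 3 mm ahead of it; z points along the fingers, y is the direction in which the jaws open and shut (so a half turn about z gives the same grasp; the last joint's range is limited). The gripper opens to 85 mm and grips with 20 to 120 N. Pads are 22 mm wide; open, the fingers measure 114 mm over their backs; the gripper's body (76 mm by 85 mm) begins 54 mm behind the grasp point. The pads swing forward as they close: fully open they stand 13 mm farther back than shut.
Start: joints at [1.161, 0.527, 1.433, -0, 1.181, -0.178], TCP at [0.143, 0.608, 0.253] pointing down, gripper open.
Joint ranges: [-3.08, 3.08], [-0.75, 2.2], [0.22, 2.44], [-1.43, 4.57], [0, 2.65], [-2.85, 2.85]. Speed limits (rad/s): [2.79, 2.79, 3.14, 3.14, 3.14, 3.14].

## Interface

Orientations are given as a unit quaternion [x, y, z, w].
In Python, from station import status, snapshot, manip gives the robot as it stands.
- The arm moves only by the tool move_arm, never from a script. Its argument "plan" is a list that holds one entry, the list of rows, each a list of 7 numbers: the turn, a rotation vector about the tool's x, y, z scaled (see below), then the shift along the tool's x, y, z scaled (see below), then the closure, from 0 (fully open) to 1 (shut). A call has exactly 8 rows; each row is the pose to reach, as a shift and turn from the pose commanded when the call began, along the tool's axes at that moment; what a row does not reach only later rows make up. The controller multiplies each number of a shift by 100 mm and each number of a turn by pi/4 rad. A row lasts 1/8 s, in which the tool goes at most 62.5 mm and 10.7 degrees, less where a joint would pass 70% of its speed; a pose out of reach is approached as far as the arm can. A call with a number of a shift or a turn outside -1 to 1 is refused whole. A call with a gripper value outside its range is refused whole. The fingers move at their own pace and stop on an object; "force" is the grip in N (left out, the last holds). Time passes only in rows, so rows that repeat a pose let the fingers close, or fill a call up. It gives the time, the measured TCP pose, the force and the opening at its end, in the units of the state.
- status.sense(): the state, without advancing time (a new reading comes with each control period).
- snapshot(name): name is "side" or "top"; returns a dict with "img" (480x640x3 uint8, red, green, blue), "depth" (480x640 float32, m along the optical axis (not along the pixel's ray), 0 where there is no reading), "mtx" (3x3 intrinsics, pixels), "T" (4x4, takes a point from camera to world coordinates). Camera axes: x right, y up, looking along -z (the intrinsics and any distortion apply to the point x, -y, -z); pixel columns grow to the right and rows downward; lengths in m; the calibration is good to about 2 mm. A picture is of the moment at which its call begins.
- manip.sign_off(): hands the job in, once; it reports no verdict.
The state is a dict: "t": time; "q": joint angles; "qd": joint speeds; "tau": joint torques, N m; "tcp_pos": TCP position; "tool_rot": TCP orientation; "force": force on the tool from outside, world axes, zero at the start; "ft_torque": the same for the moment, N m; "finger_gap": opening from 0.0 (shut) to 1.0 (fully open).
Only numpy, scipy, OpenCV 4.12 (cv2) and the standard library are available. Lean on these libraries where they do the work, as an engineer would, in place of code of your own. Each camera call takes 0.05 s, during which the arm holds its last target. There are 200 camera calls.

## Working session

There is one attempt and no reset: what is moved stays moved. The work goes in short steps, Python scripts to look and compute and a tool call to move; the robot and the scene stay as the last step left them, time stands still between calls to the robot, and variables do not carry over. Pictures are saved under pics/ and viewed, on a budget of 10 in all, crops included, one or two more only if the job needs it, and the job is handed in when it is done.

Besides the shell and the picture viewer there is one more tool, called as name(argument=value, ...) on one line, values as JSON. move_arm: Moves the arm, as the interface text tells. Its arguments: {"type":"object","properties":{"plan":{"type":"array"},"force":{"type":"number"}},"required":["plan"]}

```bash
mkdir -p pics; ls
python3 - <<'E'
from station import status, snapshot
import cv2, numpy as np
s=status.sense(); print(s)
for n in("side","top"):
    d=snapshot(n); np.savez(f"{n}0.npz",**d); cv2.imwrite(f"pics/{n}0.png",d["img"][...,::-1]); print(d["mtx"],d["T"])
E
```

```text
pics
{'t': 0.0, 'q': array([ 1.16150399e+00,  5.28457181e-01,  1.43391681e+00,  3.54866303e-06,
        1.18140732e+00, -1.78492801e-01]), 'qd': array([-1.18084754e-03, -2.52390840e-04,  3.32842120e-04,  6.48135983e-04,
        1.17312011e-05, -4.37573974e-04]), 'tau': array([-8.16215925e-05, -4.42343938e+01, -1.78028691e+01, -3.70298567e-04,
        8.33933096e-03, -1.57092813e-05]), 'tcp_pos': array([0.14266422, 0.60780308, 0.25233448]), 'tool_rot': array([ 1.15144406e-01,  9.93348161e-01, -1.04693196e-03, -3.18575493e-04]), 'force': array([ 0.05824698, -0.44032725,  0.2618309 ]), 'ft_torque': array([-0.02584174, -0.00633831, -0.02770099]), 'finger_gap': 0.9958380692034137}
[[529.19018029   0.         317.41778026]
 [  0.         529.19018029 235.66487814]
 [  0.           0.           1.        ]] [[-0.87532383  0.35433664 -0.32901937  0.18942266]
 [-0.48350069 -0.64974913  0.58656045  0.67278246]
 [-0.00594019  0.67251143  0.7400629   1.05113477]
 [ 0.          0.          0.          1.        ]]
[[487.92929156   0.         328.80349208]
 [  0.         487.92929156 239.1696119 ]
 [  0.           0.           1.        ]] [[ 0.02724245  0.99714421 -0.07043626  0.50586613]
 [-0.99960611  0.02669878 -0.0086487  -0.04199803]
 [-0.00674344  0.07064413  0.99747879  1.50808083]
 [ 0.          0.          0.          1.        ]]
```

View pics/side0.png

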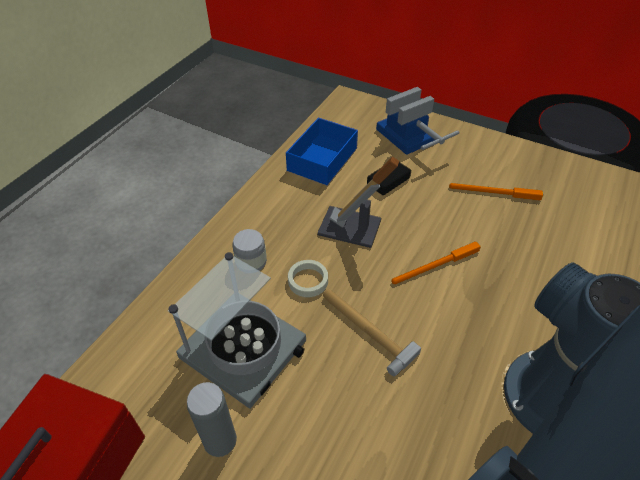

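View pics/top0.png

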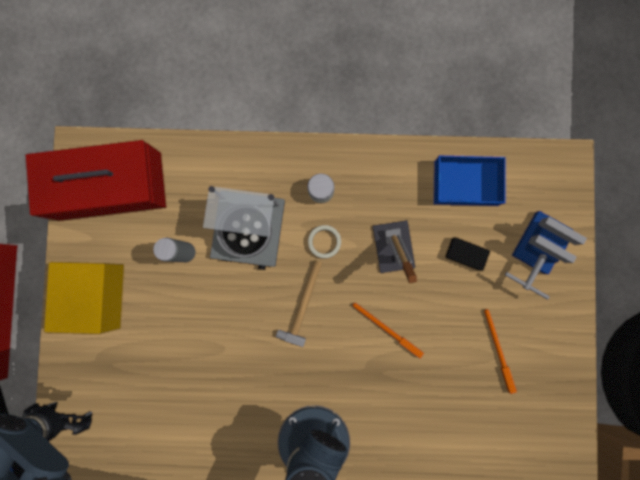

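The wooden rod stands in the rest, with its brown handle at side (385,170) and top (405,262). The orange sticks lying flat at side (435,262) and (497,191) are look-alikes, because they aren't leaning in a rest. The finisher is at side (240,340) and top (245,228). Next I'll confirm the rod in an enlarged crop and measure.

```bash
cat > h.py <<'E'
import numpy as np, cv2
def cloud(d):
    m,T,z=d["mtx"],d["T"],d["depth"]; v,u=np.mgrid[:480,:640]
    p=np.stack([(u-m[0,2])/m[0,0]*z,-(v-m[1,2])/m[1,1]*z,-z],-1)
    P=p@T[:3,:3].T+T[:3,3]; P[z<=0]=np.nan
    return P
def proj(d,X):
    m,T=d["mtx"],d["T"]; c=(np.atleast_2d(X)-T[:3,3])@T[:3,:3]
    return np.stack([m[0,0]*c[:,0]/-c[:,2]+m[0,2], m[1,1]*c[:,1]/c[:,2]+m[1,2]],-1)
E
python3 - <<'E'
import numpy as np,cv2
from h import *
for n,(u0,v0,w,h) in dict(side=(310,140,110,110),top=(365,210,60,80)).items():
    d=np.load(n+"0.npz"); P=cloud(d); hsv=cv2.cvtColor(d["img"],cv2.COLOR_RGB2HSV)
    m=np.zeros((480,640),bool); m[v0:v0+h,u0:u0+w]=1
    k=m&(P[...,2]>.06)
    Q=P[k]; print(n,len(Q))
    br=k&(hsv[...,1]>110); Q=P[br]; c=np.median(Q,0); print("brown",len(Q),c, Q.min(0),Q.max(0))
    w_=np.linalg.svd(Q-Q.mean(0),full_matrices=False)[2][0]; print("axis",w_*np.sign(w_[2]))
s=np.load("side0.npz")["img"][150:250,310:430]
a=cv2.resize(s,None,fx=4,fy=4,interpolation=cv2.INTER_CUBIC)
s=np.load("side0.npz")["img"][280:390,170:310]; b=cv2.resize(s,None,fx=400/110,fy=400/110,interpolation=cv2.INTER_CUBIC)
o=np.hstack([a,b]);o=cv2.resize(o,(790,int(o.shape[0]*790/o.shape[1])))
cv2.imwrite("pics/crop1.png",o[...,::-1])
E
```

```text
side 1125
brown 599 [ 0.53499527 -0.23660355  0.19877173] [ 0.48874515 -0.49749377  0.06002696] [ 0.7878937  -0.2171568   0.26456655]
axis [-0.70133998  0.49029861  0.51742585]
top 574
brown 296 [ 0.5259935  -0.23633428  0.22625191] [ 0.48757477 -0.25681961  0.06358857] [ 0.61659883 -0.2197529   0.26788298]
axis [-0.50418879 -0.08557572  0.85934304]
```

View pics/crop1.png

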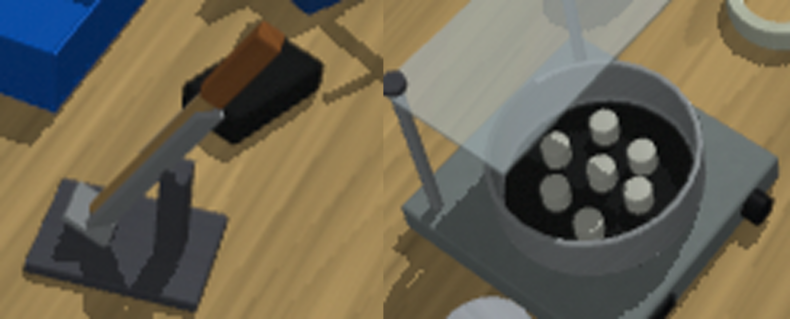

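The crop confirms it: a brown square handle at (245,65) and a wooden shaft lying in the steel V, foot on the plate at (85,215). The bowl holds 7 white beads around (600,170), some of them seen through the clear guard. Now I'll fit the poses.

```bash
cat > fit.py <<'E'
import numpy as np,cv2
from scipy.optimize import least_squares
from h import *
D={n:np.load(n+"0.npz") for n in("side","top")}; 
def frame(a):
    t=np.pi/6;ca,sa=np.cos(a),np.sin(a)
    z=np.array([-np.sin(t)*ca,-np.sin(t)*sa,np.cos(t)]);x=np.array([np.cos(t)*ca,np.cos(t)*sa,np.sin(t)])
    return np.stack([x,np.cross(z,x),z],1)
def sdf(p,pts):
    q=(pts-[p[0],p[1],.034])@frame(p[2])
    e=np.abs(q-[0,0,.22])-[.011,.011,.04]; box=np.linalg.norm(np.maximum(e,0),axis=1)+np.minimum(e.max(1),0)
    s=np.maximum(np.hypot(q[:,0],q[:,1])-.008,np.abs(q[:,2]-.1)-.1)
    return np.minimum(box,s)
A=[]
for n,(u0,v0,w,h) in dict(side=(310,140,110,110),top=(365,210,60,80)).items():
    P=cloud(D[n])[v0:v0+h,u0:u0+w].reshape(-1,3)
    hsv=cv2.cvtColor(D[n]["img"],cv2.COLOR_RGB2HSV)[v0:v0+h,u0:u0+w].reshape(-1,3)
    k=(hsv[:,1]>110)&(P[:,2]>.1)&(P[:,1]>-.28)&(P[:,1]<-.2)&(P[:,0]<.62)
    A.append(P[k])
for S in (A[0],A[1],np.vstack(A)):
    r=least_squares(lambda p:sdf(p,S),[.63,-.22,.15],loss="soft_l1",f_scale=.002)
    print("foot,az",r.x,len(S),"med res",np.median(abs(r.fun)))
print("R",frame(r.x[2]))
# finisher
for n,(u0,v0,w,h) in dict(side=(160,240,160,170),top=(195,180,100,95)).items():
    P=cloud(D[n])[v0:v0+h,u0:u0+w].reshape(-1,3)
    R=P[(P[:,2]>.079)&(P[:,2]<.091)]
    f=least_squares(lambda p:np.maximum(abs(np.hypot(*(R[:,:2]-p).T)-.0775)-.0025,0),np.median(R[:,:2],0),loss="soft_l1",f_scale=.002)
    c=f.x; print(n,"bowl",c,len(R))
    H=P[(P[:,2]>.026)&(P[:,2]<.034)&(np.hypot(*(P[:,:2]-c).T)>.083)&(np.hypot(*(P[:,:2]-c).T)<.16)]
    print("housing rect",cv2.minAreaRect((H[:,:2]*1000).astype(np.float32)),len(H))
    G=P[(P[:,2]>.172)&(P[:,2]<.195)]; print("guard pts",len(G), G.min(0) if len(G) else 0,G.max(0) if len(G) else 0)
    if len(G)>50: print(cv2.minAreaRect((G[:,:2]*1000).astype(np.float32)))
    hsv=cv2.cvtColor(D[n]["img"],cv2.COLOR_RGB2HSV)[v0:v0+h,u0:u0+w].reshape(-1,3)
    k=(P[:,2]>.052)&(P[:,2]<.066)&(np.hypot(*(P[:,:2]-c).T)<.07)
    B=P[k]; im=np.zeros((160,160),np.uint8)
    ij=((B[:,:2]-c)*1000+80).astype(int); im[ij[:,0],ij[:,1]]=255
    im=cv2.morphologyEx(im,cv2.MORPH_CLOSE,np.ones((4,4)))
    nn,_,st,ce=cv2.connectedComponentsWithStats(im)
    for i in range(1,nn):
        if st[i,4]>40: print("bead rel mm",ce[i][::-1]-80,st[i,4],st[i,2:4])
E
python3 fit.py
```

```text
foot,az [ 0.62531486 -0.22421026  0.18722477] 409 med res 0.0009483831173246332
foot,az [ 0.62435845 -0.22251259  0.18416336] 273 med res 0.0009138635315406388
foot,az [ 0.62477084 -0.22348494  0.19060178] 682 med res 0.0010846453037832255
R [[ 0.85034204 -0.18944981 -0.4909452 ]
 [ 0.16406835  0.98189041 -0.09472491]
 [ 0.5         0.          0.8660254 ]]
side bowl [0.63677848 0.21431036] 730
housing rect ((629.586181640625, 222.81466674804688), (200.3723602294922, 222.3123016357422), 83.52827453613281) 2613
guard pts 5175 [0.52777954 0.12123613 0.17271919] [0.73759669 0.44163793 0.19495962]
((651.8761596679688, 284.71942138671875), (172.28016662597656, 347.01788330078125), 15.465612411499023)
bead rel mm [-44.88615385   9.58461538] 325 [21 21]
bead rel mm [-29.53894081 -19.21183801] 321 [24 23]
bead rel mm [-27.46764706  48.87941176] 340 [23 23]
bead rel mm [-10.63354037   7.35093168] 322 [22 22]
bead rel mm [ 14.95876289 -61.60824742] 194 [17 55]
bead rel mm [ 9.78571429 37.3136646 ] 322 [24 22]
bead rel mm [ 10.29411765 -26.81045752] 306 [22 23]
bead rel mm [31.40378549  7.49526814] 317 [24 23]
top bowl [0.62842239 0.22239782] 151
housing rect ((630.3076171875, 223.0506134033203), (199.89492797851562, 222.52944946289062), 83.79959106445312) 936
guard pts 2750 [0.60308951 0.1244859  0.17443875] [0.73570929 0.31445808 0.19483263]
((669.8174438476562, 220.00270080566406), (182.2326202392578, 115.4841079711914), 83.80812072753906)
bead rel mm [-37.68281938   1.00440529] 227 [23 22]
bead rel mm [-22.60456274 -27.09885932] 263 [22 19]
bead rel mm [-20.05490196  40.91764706] 255 [20 22]
```

Fit results, all good to about 2 mm:
- **Rest:** foot at (0.625, -0.2235, 0.034), azimuth 0.19.
- **Bowl:** centre near (0.628, 0.2235), with the finisher's x axis at -6.2°.

Next is a small planner, then the move to the rod.

```bash
cat > plan.py <<'E'
import numpy as np, json, os
from scipy.spatial.transform import Rotation as R, Slerp
def frame(a,lean=np.pi/6):   # rod frame, leaning back along azimuth a
    ca,sa,s,c=np.cos(a),np.sin(a),np.sin(lean),np.cos(lean)
    z=np.array([-s*ca,-s*sa,c]);x=np.array([c*ca,c*sa,s]); return np.stack([x,np.cross(z,x),z],1)
def tool(F): return R.from_matrix(F@np.diag([-1,1,-1]))   # tool z = -rod z, tool y = rod y
FOOT=np.array([.6248,-.2235,.034]); CH=frame(.1906); GR=.225
C=np.array([.628,.2235,.039]); YAW=np.deg2rad(-6.2)
Rz=R.from_euler('z',YAW).as_matrix()
def fin(x,y,z): return C+Rz@np.array([x,y,z])/1e3     # finisher axes, mm above liner
def load():
    if os.path.exists("cmd.json"): d=json.load(open("cmd.json")); return np.array(d[0]),R.from_quat(d[1])
    return np.array([.143,.608,.253]),R.from_quat([.115144,.993348,-.00105,-.00032])
def emit(calls_in,grip,save=True):
    """calls_in: list of 8-pose lists (p,R); prints rounded rows, keeps commanded pose"""
    p0,R0=load()
    for c in calls_in:
        rows=[]
        for p,r in c:
            t=(R0.inv()*r).as_rotvec()/(np.pi/4); s=R0.inv().apply(p-p0)/.1
            rows.append([round(float(v),3)+0. for v in [*t,*s]]+[grip])
        assert np.abs(np.array(rows)[:,:6]).max()<=1,np.abs(np.array(rows)).max(0)
        print(json.dumps(rows).replace(" ",""))
        a=np.array(rows[-1]); p0=p0+R0.apply(a[3:6]*.1); R0=R0*R.from_rotvec(a[:3]*np.pi/4)
    print("end",p0.round(4))
    if save: json.dump([p0.tolist(),R0.as_quat().tolist()],open("cmd.json","w"))
def path(ways,maxstep=.022,maxrot=.15):
    """polyline of (p,R) -> dense rows -> calls of 8"""
    p0,R0=load(); rows=[]
    for p,r in ways:
        n=max(1,int(np.ceil(max(np.linalg.norm(p-p0)/maxstep,(R0.inv()*r).magnitude()/maxrot))))
        S=Slerp([0,1],R.concatenate([R0,r]))
        rows+=[(p0+(p-p0)*k/n,S(k/n)) for k in range(1,n+1)]; p0,R0=p,r
    while len(rows)%8: rows.append(rows[-1])
    return [rows[i:i+8] for i in range(0,len(rows),8)]
E
python3 - <<'E'
from plan import *
p0,R0=load(); T=tool(CH)
pre=FOOT+CH[:,2]*(GR+.08)
a0,a1=np.arctan2(.608,.143),np.arctan2(pre[1],pre[0]); r0,r1=.6246,np.hypot(*pre[:2])
S=Slerp([0,1],R.concatenate([R0,T])); W=[]
for k in range(1,9):
    u=k/8; a=a0+(a1-a0)*u; r=r0+(r1-r0)*u; z=.253+(.40-.253)*min(1,2.5*u) if k<8 else pre[2]+.03
    W.append((np.array([r*np.cos(a),r*np.sin(a),z]),S(u)))
W.append((pre,T)); W.append((FOOT+CH[:,2]*GR,T))
c=path(W,.0165); print(len(c))
emit(c,0)
E
```

```text
10Traceback (most recent call last):
  File "<stdin>", line 11, in <module>
  File "plan.py", line 22, in emit
    assert np.abs(np.array(rows)[:,:6]).max()<=1,np.abs(np.array(rows)).max(0)
           ^^^^^^^^^^^^^^^^^^^^^^^^^^^^^^^^^^^^^
AssertionError: [0.014 0.066 0.052 1.112 0.215 0.367 0.   ]
```

```bash
sed -i 's/def emit(calls_in,grip,save=True):/def emit(calls_in,grip,save=True,nd=2):/; s/round(float(v),3)/round(float(v),nd)/' plan.py
python3 - <<'E'
from plan import *
p0,R0=load(); T=tool(CH)
pre=FOOT+CH[:,2]*(GR+.08)
a0,a1=np.arctan2(.608,.143),np.arctan2(pre[1],pre[0]); r0,r1=.6246,np.hypot(*pre[:2])
S=Slerp([0,1],R.concatenate([R0,T])); W=[]
for k in range(1,9):
    u=k/8; a=a0+(a1-a0)*u; r=r0+(r1-r0)*u; z=.253+(.38-.253)*min(1,2.5*u) if k<8 else pre[2]+.02
    W.append((np.array([r*np.cos(a),r*np.sin(a),z]),S(u)))
W.append((pre,T))
c=path(W,.0148); print(len(c))
emit(c,0)
E
```

```text
10Traceback (most recent call last):
  File "<stdin>", line 11, in <module>
  File "plan.py", line 22, in emit
    assert np.abs(np.array(rows)[:,:6]).max()<=1,np.abs(np.array(rows)).max(0)
           ^^^^^^^^^^^^^^^^^^^^^^^^^^^^^^^^^^^^^
AssertionError: [0.01 0.07 0.05 1.11 0.22 0.32 0.  ]
```

Run:
```python
from plan import *
p0,R0=load(); T=tool(CH)
pre=FOOT+CH[:,2]*(GR+.08)
a0,a1=np.arctan2(.608,.143),np.arctan2(pre[1],pre[0]); r0,r1=.6246,np.hypot(*pre[:2])
S=Slerp([0,1],R.concatenate([R0,T])); W=[]
for k in range(1,9):
    u=k/8; a=a0+(a1-a0)*u; r=r0+(r1-r0)*u-.05*np.sin(np.pi*u); z=.253+(.37-.253)*min(1,2.5*u) if k<8 else pre[2]+.015
    W.append((np.array([r*np.cos(a),r*np.sin(a),z]),S(u)))
W.append((pre,T))
c=path(W,.0133); print(len(c))
emit(c,0)
```

```text
11
[[0.0,-0.01,-0.01,-0.11,-0.04,-0.03,0],[0.0,-0.01,-0.01,-0.22,-0.08,-0.06,0],[0.0,-0.02,-0.02,-0.34,-0.11,-0.09,0],[-0.01,-0.03,-0.02,-0.45,-0.15,-0.12,0],[-0.01,-0.03,-0.03,-0.56,-0.19,-0.15,0],[-0.01,-0.04,-0.03,-0.67,-0.23,-0.18,0],[-0.01,-0.05,-0.04,-0.79,-0.27,-0.21,0],[-0.01,-0.05,-0.04,-0.9,-0.3,-0.24,0]]
[[0.0,-0.01,-0.01,-0.11,-0.04,-0.03,0],[0.0,-0.02,-0.01,-0.22,-0.09,-0.06,0],[-0.01,-0.03,-0.02,-0.33,-0.13,-0.08,0],[-0.01,-0.03,-0.03,-0.45,-0.17,-0.11,0],[-0.01,-0.04,-0.03,-0.55,-0.23,-0.14,0],[-0.01,-0.05,-0.04,-0.66,-0.3,-0.17,0],[-0.01,-0.05,-0.04,-0.76,-0.37,-0.2,0],[-0.01,-0.06,-0.05,-0.86,-0.43,-0.23,0]]
[[-0.01,-0.01,-0.01,-0.11,-0.08,-0.02,0],[-0.01,-0.02,-0.01,-0.21,-0.15,-0.05,0],[-0.01,-0.02,-0.02,-0.31,-0.22,-0.07,0],[-0.01,-0.03,-0.02,-0.42,-0.29,-0.1,0],[-0.01,-0.04,-0.03,-0.52,-0.36,-0.12,0],[-0.01,-0.05,-0.03,-0.62,-0.43,-0.15,0],[-0.02,-0.05,-0.04,-0.72,-0.5,-0.17,0],[-0.02,-0.06,-0.05,-0.81,-0.58,-0.2,0]]
[[0.0,-0.01,0.0,-0.08,-0.09,-0.02,0],[0.0,-0.02,-0.01,-0.16,-0.18,-0.05,0],[0.0,-0.02,-0.01,-0.24,-0.26,-0.07,0],[0.0,-0.03,-0.02,-0.32,-0.35,-0.1,0
[... 674 characters left out ...]
.05,-0.03,-0.29,-0.67,0.02,0],[-0.02,-0.05,-0.04,-0.33,-0.79,0.03,0],[-0.02,-0.06,-0.05,-0.36,-0.9,0.03,0]]
[[0.0,-0.01,0.0,-0.03,-0.12,0.01,0],[0.0,-0.02,-0.01,-0.06,-0.24,0.01,0],[0.0,-0.03,-0.02,-0.09,-0.35,0.02,0],[-0.01,-0.03,-0.02,-0.12,-0.47,0.03,0],[-0.01,-0.04,-0.03,-0.15,-0.59,0.03,0],[-0.01,-0.05,-0.04,-0.18,-0.7,0.04,0],[-0.01,-0.06,-0.04,-0.19,-0.83,0.04,0],[-0.01,-0.07,-0.05,-0.2,-0.97,0.03,0]]Traceback (most recent call last):
  File "<stdin>", line 11, in <module>
  File "plan.py", line 22, in emit
    assert np.abs(np.array(rows)[:,:6]).max()<=1,np.abs(np.array(rows)).max(0)
           ^^^^^^^^^^^^^^^^^^^^^^^^^^^^^^^^^^^^^
AssertionError: [0.02 0.07 0.06 0.04 1.04 0.01 0.  ]
```

move_arm(plan=[[[0.0,-0.01,-0.01,-0.11,-0.04,-0.03,0],[0.0,-0.01,-0.01,-0.22,-0.08,-0.06,0],[0.0,-0.02,-0.02,-0.34,-0.11,-0.09,0],[-0.01,-0.03,-0.02,-0.45,-0.15,-0.12,0],[-0.01,-0.03,-0.03,-0.56,-0.19,-0.15,0],[-0.01,-0.04,-0.03,-0.67,-0.23,-0.18,0],[-0.01,-0.05,-0.04,-0.79,-0.27,-0.21,0],[-0.01,-0.05,-0.04,-0.9,-0.3,-0.24,0]]])

```text
t: 1.1
tcp_pos: [0.2243, 0.5582, 0.2775]
tool_rot: [0.099, 0.995, 0.002, 0.02]
force: [0.6, 0.1, 0.2]
finger_gap: 1.001
```

move_arm(plan=[[[0.0,-0.01,-0.01,-0.11,-0.04,-0.03,0],[0.0,-0.02,-0.01,-0.22,-0.09,-0.06,0],[-0.01,-0.03,-0.02,-0.33,-0.13,-0.08,0],[-0.01,-0.03,-0.03,-0.45,-0.17,-0.11,0],[-0.01,-0.04,-0.03,-0.55,-0.23,-0.14,0],[-0.01,-0.05,-0.04,-0.66,-0.3,-0.17,0],[-0.01,-0.05,-0.04,-0.76,-0.37,-0.2,0],[-0.01,-0.06,-0.05,-0.86,-0.43,-0.23,0]]])

```text
t: 2.1
tcp_pos: [0.2991, 0.4988, 0.3036]
tool_rot: [0.08, 0.996, 0.003, 0.044]
force: [-0.1, -0.0, 0.9]
finger_gap: 1.0
```

move_arm(plan=[[[-0.01,-0.01,-0.01,-0.11,-0.08,-0.02,0],[-0.01,-0.02,-0.01,-0.21,-0.15,-0.05,0],[-0.01,-0.02,-0.02,-0.31,-0.22,-0.07,0],[-0.01,-0.03,-0.02,-0.42,-0.29,-0.1,0],[-0.01,-0.04,-0.03,-0.52,-0.36,-0.12,0],[-0.01,-0.05,-0.03,-0.62,-0.43,-0.15,0],[-0.02,-0.05,-0.04,-0.72,-0.5,-0.17,0],[-0.02,-0.06,-0.05,-0.81,-0.58,-0.2,0]]])

```text
t: 3.1
tcp_pos: [0.3678, 0.4286, 0.3298]
tool_rot: [0.06, 0.996, 0.008, 0.068]
force: [-0.3, 0.4, 0.0]
finger_gap: 1.007
```

move_arm(plan=[[[0.0,-0.01,0.0,-0.08,-0.09,-0.02,0],[0.0,-0.02,-0.01,-0.16,-0.18,-0.05,0],[0.0,-0.02,-0.01,-0.24,-0.26,-0.07,0],[0.0,-0.03,-0.02,-0.32,-0.35,-0.1,0],[-0.01,-0.04,-0.03,-0.4,-0.44,-0.12,0],[-0.01,-0.05,-0.03,-0.48,-0.53,-0.15,0],[-0.01,-0.05,-0.04,-0.57,-0.61,-0.17,0],[-0.01,-0.06,-0.04,-0.65,-0.7,-0.2,0]]])

```text
t: 4.1
tcp_pos: [0.4208, 0.3512, 0.3567]
tool_rot: [0.044, 0.995, 0.009, 0.092]
force: [0.3, 0.0, 0.4]
finger_gap: 0.998
```

move_arm(plan=[[[0.0,-0.01,-0.01,-0.08,-0.09,-0.02,0],[0.0,-0.02,-0.02,-0.16,-0.18,-0.04,0],[-0.01,-0.02,-0.02,-0.22,-0.29,-0.04,0],[-0.01,-0.03,-0.03,-0.28,-0.4,-0.04,0],[-0.01,-0.04,-0.04,-0.34,-0.5,-0.04,0],[-0.01,-0.05,-0.04,-0.4,-0.61,-0.04,0],[-0.01,-0.06,-0.05,-0.46,-0.72,-0.03,0],[-0.01,-0.07,-0.06,-0.52,-0.83,-0.03,0]]])

```text
t: 5.1
tcp_pos: [0.4635, 0.2637, 0.3666]
tool_rot: [0.02, 0.993, 0.01, 0.12]
force: [0.3, -0.1, -0.7]
finger_gap: 1.002
```

move_arm(plan=[[[-0.01,0.0,0.0,-0.06,-0.11,0.0,0],[-0.01,-0.01,-0.01,-0.11,-0.22,0.0,0],[-0.01,-0.02,-0.01,-0.17,-0.33,0.01,0],[-0.01,-0.03,-0.02,-0.23,-0.44,0.01,0],[-0.01,-0.04,-0.03,-0.26,-0.56,0.02,0],[-0.01,-0.05,-0.03,-0.29,-0.67,0.02,0],[-0.02,-0.05,-0.04,-0.33,-0.79,0.03,0],[-0.02,-0.06,-0.05,-0.36,-0.9,0.03,0]]])

```text
t: 6.1
tcp_pos: [0.4956, 0.1722, 0.37]
tool_rot: [0.0, 0.99, 0.015, 0.143]
force: [0.4, 0.1, 0.1]
finger_gap: 0.997
```

move_arm(plan=[[[0.0,-0.01,0.0,-0.03,-0.12,0.01,0],[0.0,-0.02,-0.01,-0.06,-0.24,0.01,0],[0.0,-0.03,-0.02,-0.09,-0.35,0.02,0],[-0.01,-0.03,-0.02,-0.12,-0.47,0.03,0],[-0.01,-0.04,-0.03,-0.15,-0.59,0.03,0],[-0.01,-0.05,-0.04,-0.18,-0.7,0.04,0],[-0.01,-0.06,-0.04,-0.19,-0.83,0.04,0],[-0.01,-0.07,-0.05,-0.2,-0.97,0.03,0]]])

```text
t: 7.1
tcp_pos: [0.5157, 0.0753, 0.3699]
tool_rot: [-0.019, 0.985, 0.016, 0.171]
force: [-0.3, 0.1, 0.8]
finger_gap: 1.005
```

```bash
cat >> plan.py <<'E'
def setcmd(tool_z=None):
    from station import status
    s=status.sense(); json.dump([list(map(float,s["tcp_pos"])),list(map(float,s["tool_rot"]))],open("cmd.json","w")); return s
def lin(ways,n=None):
    """one call per way, straight, 8 even rows"""
    p0,R0=load(); out=[]
    for p,r in ways:
        S=Slerp([0,1],R.concatenate([R0,r])); out.append([(p0+(p-p0)*k/8,S(k/8)) for k in range(1,9)]); p0,R0=p,r
    return out
E
python3 - <<'E'
from plan import *
setcmd(); p0,R0=load(); T=tool(CH); pre=FOOT+CH[:,2]*(GR+.08); print(pre)
S=Slerp([0,1],R.concatenate([R0,T]))
W=[(p0+(np.array([pre[0],pre[1],.37 if k<4 else pre[2]])-p0)*np.array([k/4,k/4,1]),S(k/4)) for k in (1,2,3,4)]
for w in W: w[0][2]=.37
W[3]=(pre,T)
W.append((FOOT+CH[:,2]*GR,T))
emit(lin(W),0)
E
```

```text
[ 0.47506166 -0.25239083  0.29813775]
[[0.0,-0.01,-0.01,0.02,-0.1,-0.01,0],[0.0,-0.01,-0.01,0.03,-0.2,-0.02,0],[0.0,-0.02,-0.02,0.05,-0.31,-0.02,0],[-0.01,-0.03,-0.02,0.06,-0.41,-0.03,0],[-0.01,-0.04,-0.03,0.08,-0.51,-0.04,0],[-0.01,-0.04,-0.03,0.09,-0.61,-0.05,0],[-0.01,-0.05,-0.04,0.11,-0.71,-0.06,0],[-0.01,-0.06,-0.05,0.12,-0.81,-0.07,0]]
[[0.0,0.0,0.0,0.02,-0.1,-0.01,0],[-0.01,-0.01,-0.01,0.04,-0.21,-0.02,0],[-0.01,-0.02,-0.01,0.06,-0.31,-0.03,0],[-0.01,-0.03,-0.02,0.08,-0.41,-0.03,0],[-0.01,-0.03,-0.02,0.1,-0.51,-0.04,0],[-0.01,-0.04,-0.03,0.12,-0.61,-0.05,0],[-0.01,-0.05,-0.04,0.13,-0.71,-0.06,0],[-0.02,-0.05,-0.04,0.15,-0.81,-0.07,0]]
[[0.0,-0.01,-0.01,0.02,-0.1,-0.02,0],[0.0,-0.02,-0.01,0.05,-0.2,-0.03,0],[0.0,-0.02,-0.02,0.07,-0.3,-0.04,0],[0.0,-0.03,-0.02,0.09,-0.4,-0.05,0],[0.0,-0.04,-0.03,0.11,-0.5,-0.06,0],[0.0,-0.05,-0.04,0.13,-0.6,-0.08,0],[-0.01,-0.05,-0.04,0.15,-0.7,-0.09,0],[-0.01,-0.06,-0.05,0.18,-0.8,-0.1,0]]
[[0.0,-0.01,0.0,0.06,-0.1,0.07,0],[0.0,-0.01,-0.01,0.13,-0.2,0.13,0],[0.0,-0.02,-0.01,0.19,-0.3,0.2,0],[0.0,-0.03,-0.02,0.26,-0.4,0.26,0],[-0.01,-0.04,-0.03,0.33,-0.5,0.33,0],[-0.01,-0.04,-0.03,0.39,-0.6,0.39,0],[-0.01,-0.05,-0.04,0.46,-0.7,0.46,0],[-0.01,-0.06,-0.04,0.53,-0.8,0.53,0]]
[[0.0,0.0,0.0,0.0,0.0,0.1,0],[0.0,0.0,0.0,0.0,0.0,0.2,0],[0.0,0.0,0.0,0.0,0.0,0.3,0],[0.0,0.0,0.0,0.0,0.0,0.4,0],[0.0,0.0,0.0,0.0,0.0,0.5,0],[0.0,0.0,0.0,0.0,0.0,0.6,0],[0.0,0.0,0.0,0.0,0.0,0.7,0],[0.0,0.0,0.0,0.0,0.0,0.8,0]]
end [ 0.5144 -0.2445  0.2284]
```

move_arm(plan=[[[0.0,-0.01,-0.01,0.02,-0.1,-0.01,0],[0.0,-0.01,-0.01,0.03,-0.2,-0.02,0],[0.0,-0.02,-0.02,0.05,-0.31,-0.02,0],[-0.01,-0.03,-0.02,0.06,-0.41,-0.03,0],[-0.01,-0.04,-0.03,0.08,-0.51,-0.04,0],[-0.01,-0.04,-0.03,0.09,-0.61,-0.05,0],[-0.01,-0.05,-0.04,0.11,-0.71,-0.06,0],[-0.01,-0.06,-0.05,0.12,-0.81,-0.07,0]]])

```text
t: 8.1
tcp_pos: [0.5057, -0.0061, 0.3706]
tool_rot: [-0.039, 0.98, 0.017, 0.194]
force: [1.2, -0.9, -0.0]
finger_gap: 1.0
```

move_arm(plan=[[[0.0,0.0,0.0,0.02,-0.1,-0.01,0],[-0.01,-0.01,-0.01,0.04,-0.21,-0.02,0],[-0.01,-0.02,-0.01,0.06,-0.31,-0.03,0],[-0.01,-0.03,-0.02,0.08,-0.41,-0.03,0],[-0.01,-0.03,-0.02,0.1,-0.51,-0.04,0],[-0.01,-0.04,-0.03,0.12,-0.61,-0.05,0],[-0.01,-0.05,-0.04,0.13,-0.71,-0.06,0],[-0.02,-0.05,-0.04,0.15,-0.81,-0.07,0]]])

```text
t: 9.1
tcp_pos: [0.4957, -0.0881, 0.3699]
tool_rot: [-0.055, 0.975, 0.022, 0.213]
force: [0.4, 0.4, 0.2]
finger_gap: 0.996
```

move_arm(plan=[[[0.0,-0.01,-0.01,0.02,-0.1,-0.02,0],[0.0,-0.02,-0.01,0.05,-0.2,-0.03,0],[0.0,-0.02,-0.02,0.07,-0.3,-0.04,0],[0.0,-0.03,-0.02,0.09,-0.4,-0.05,0],[0.0,-0.04,-0.03,0.11,-0.5,-0.06,0],[0.0,-0.05,-0.04,0.13,-0.6,-0.08,0],[-0.01,-0.05,-0.04,0.15,-0.7,-0.09,0],[-0.01,-0.06,-0.05,0.18,-0.8,-0.1,0]]])

```text
t: 10.1
tcp_pos: [0.485, -0.1704, 0.37]
tool_rot: [-0.075, 0.969, 0.023, 0.236]
force: [0.4, -0.1, -0.6]
finger_gap: 1.0
```

move_arm(plan=[[[0.0,-0.01,0.0,0.06,-0.1,0.07,0],[0.0,-0.01,-0.01,0.13,-0.2,0.13,0],[0.0,-0.02,-0.01,0.19,-0.3,0.2,0],[0.0,-0.03,-0.02,0.26,-0.4,0.26,0],[-0.01,-0.04,-0.03,0.33,-0.5,0.33,0],[-0.01,-0.04,-0.03,0.39,-0.6,0.39,0],[-0.01,-0.05,-0.04,0.46,-0.7,0.46,0],[-0.01,-0.06,-0.04,0.53,-0.8,0.53,0]]])

```text
t: 11.1
tcp_pos: [0.5001, -0.2368, 0.3182]
tool_rot: [-0.073, 0.969, 0.019, 0.234]
force: [0.9, -0.3, 0.2]
finger_gap: 1.002
```

Run:
```python
from station import status
import numpy as np
s=status.sense(); print(s["q"].round(3),s["qd"].round(3),s["tcp_pos"].round(4),s["tool_rot"].round(4))
from plan import *
print((R.from_quat(s["tool_rot"]).inv()*tool(CH)).as_rotvec(degrees=True), tool(CH).as_quat())
```

```text
[-0.845  0.251  1.798  0.517  0.892 -2.854] [-0.031  0.141 -0.063  0.001 -0.068  0.001] [ 0.5001 -0.2368  0.3182] [-0.0728  0.9692  0.0191  0.2344]
[-0.94907459 -2.79515848 -2.08706583] [-0.09191346  0.96154283  0.02462814  0.25764463]
```

q6 hit its limit (-2.85), so I'll turn the gripper a half turn about its own axis, which gives the same grasp, backing off a little first.

move_arm(plan=[[[0,0,0.12,0,0,-0.1,0],[0,0,0.25,0,0,-0.2,0],[0,0,0.37,0,0,-0.2,0],[0,0,0.5,0,0,-0.2,0],[0,0,0.62,0,0,-0.2,0],[0,0,0.75,0,0,-0.2,0],[0,0,0.87,0,0,-0.2,0],[0,0,1,0,0,-0.2,0]]])

```text
t: 12.1
tcp_pos: [0.4908, -0.2379, 0.336]
tool_rot: [0.305, 0.923, 0.108, 0.209]
force: [-0.0, -0.1, -0.3]
finger_gap: 1.002
```

move_arm(plan=[[[0,0,0.12,0,0,0,0],[0,0,0.25,0,0,0,0],[0,0,0.37,0,0,0,0],[0,0,0.5,0,0,0,0],[0,0,0.62,0,0,0,0],[0,0,0.75,0,0,0,0],[0,0,0.87,0,0,0,0],[0,0,1,0,0,0,0]]])

```text
t: 13.1
tcp_pos: [0.4907, -0.238, 0.336]
tool_rot: [0.635, 0.736, 0.18, 0.152]
force: [-0.3, 0.9, -0.1]
finger_gap: 1.001
```

move_arm(plan=[[[0,0,0.12,0,0,0,0],[0,0,0.25,0,0,0,0],[0,0,0.37,0,0,0,0],[0,0,0.5,0,0,0,0],[0,0,0.62,0,0,0,0],[0,0,0.75,0,0,0,0],[0,0,0.87,0,0,0,0],[0,0,1,0,0,0,0]]])

```text
t: 14.1
tcp_pos: [0.4907, -0.238, 0.336]
tool_rot: [0.868, 0.437, 0.224, 0.071]
force: [-0.2, 0.1, -0.6]
finger_gap: 0.997
```

```bash
sed -i 's/np.diag(\[-1,1,-1\])/np.diag([1,-1,-1])/; s/tool y = rod y/tool y = -rod y (x = rod x)/' plan.py
python3 - <<'E'
from plan import *
s=setcmd(); print(s["q"].round(3),s["tcp_pos"].round(4))
T=tool(CH); pre=FOOT+CH[:,2]*(GR+.08); p0,R0=load()
print((R0.inv()*T).as_rotvec(degrees=True))
emit(lin([(pre,T)]),0)
E
```

```text
[-0.863  0.217  1.787  0.504  0.939 -0.485] [ 0.4907 -0.238   0.336 ]
[-0.21277129  3.0167562  42.70030236]
[[0.0,0.01,0.12,-0.04,-0.02,0.03,0],[0.0,0.02,0.24,-0.08,-0.04,0.06,0],[0.0,0.03,0.36,-0.12,-0.06,0.1,0],[0.0,0.03,0.47,-0.16,-0.07,0.13,0],[0.0,0.04,0.59,-0.2,-0.09,0.16,0],[0.0,0.05,0.71,-0.24,-0.11,0.19,0],[0.0,0.06,0.83,-0.28,-0.13,0.22,0],[0.0,0.07,0.95,-0.32,-0.15,0.26,0]]
end [ 0.475  -0.2523  0.2976]
```

move_arm(plan=[[[0.0,0.01,0.12,-0.04,-0.02,0.03,0],[0.0,0.02,0.24,-0.08,-0.04,0.06,0],[0.0,0.03,0.36,-0.12,-0.06,0.1,0],[0.0,0.03,0.47,-0.16,-0.07,0.13,0],[0.0,0.04,0.59,-0.2,-0.09,0.16,0],[0.0,0.05,0.71,-0.24,-0.11,0.19,0],[0.0,0.06,0.83,-0.28,-0.13,0.22,0],[0.0,0.07,0.95,-0.32,-0.15,0.26,0]]])

```text
t: 15.1
tcp_pos: [0.475, -0.2526, 0.2976]
tool_rot: [0.961, 0.092, 0.258, -0.027]
force: [0.1, 0.2, 0.1]
finger_gap: 1.0
```

Run:
```python
from plan import *
from station import snapshot
import cv2
from h import proj
s=setcmd(); print(s["q"].round(3),s["tcp_pos"].round(4))
T=tool(CH); p0,R0=load()
print((R0.inv()*T).as_rotvec(degrees=True))
emit(lin([(FOOT+CH[:,2]*GR,T)]),0,nd=3)
d=snapshot("side"); im=d["img"].copy()
for X in [FOOT, FOOT+CH[:,2]*.18,FOOT+CH[:,2]*.26]: cv2.circle(im,tuple(int(v) for v in proj(d,X)[0].round()),2,(255,0,255),-1)
cv2.imwrite("pics/pre.png",cv2.resize(im[90:260,290:500],None,fx=3.5,fy=3.5)[...,::-1])
```

```text
[-0.943  0.269  1.866  0.634  0.878  0.055] [ 0.475  -0.2526  0.2976]
[-0.22861712 -0.06479997 -0.03728242]
[[-0.001,0.0,0.0,0.0,0.0,0.099,0],[-0.001,0.0,0.0,0.001,0.0,0.199,0],[-0.002,-0.001,0.0,0.001,0.0,0.298,0],[-0.003,-0.001,0.0,0.001,0.001,0.398,0],[-0.003,-0.001,-0.001,0.001,0.001,0.497,0],[-0.004,-0.001,-0.001,0.002,0.001,0.596,0],[-0.004,-0.001,-0.001,0.002,0.001,0.696,0],[-0.005,-0.001,-0.001,0.002,0.001,0.795,0]]
end [ 0.5143 -0.2448  0.2289]
```

View pics/pre.png

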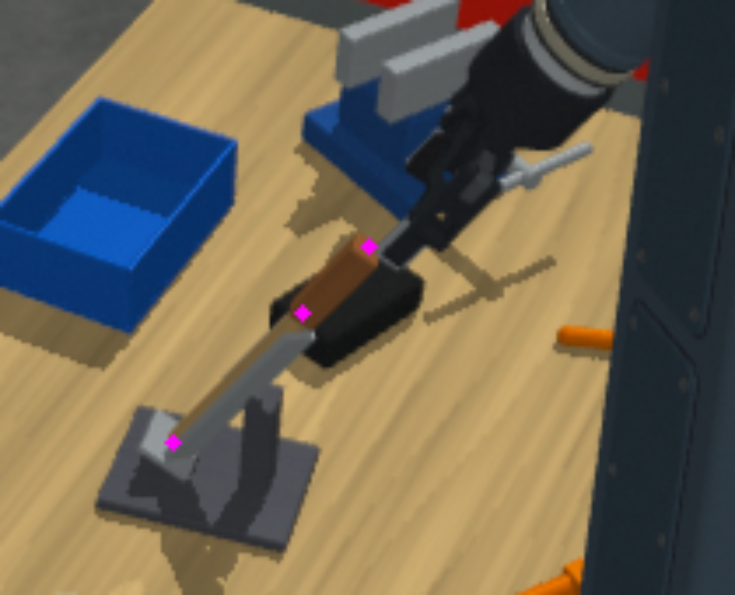

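The gripper lines up with the rod. My projected rod points at (369,247), (303,314) and (173,442) fall on the handle top, the handle base and the foot. I'll descend and then close.

move_arm(plan=[[[0,0,0,0,0,0.1,0],[0,0,0,0,0,0.2,0],[0,0,0,0,0,0.3,0],[0,0,0,0,0,0.4,0],[0,0,0,0,0,0.5,0],[0,0,0,0,0,0.6,0],[0,0,0,0,0,0.7,0],[0,0,0,0,0,0.8,0]]])

```text
t: 16.15
tcp_pos: [0.5146, -0.2443, 0.228]
tool_rot: [0.961, 0.094, 0.258, -0.026]
force: [0.0, 0.3, -0.1]
finger_gap: 1.0
```

move_arm(plan=[[[0,0,0,0,0,0,0.5],[0,0,0,0,0,0,0.7],[0,0,0,0,0,0,0.8],[0,0,0,0,0,0,1],[0,0,0,0,0,0,1],[0,0,0,0,0,0,1],[0,0,0,0,0,0,1],[0,0,0,0,0,0,1]]], force=90)

```text
t: 17.15
tcp_pos: [0.5143, -0.2445, 0.229]
tool_rot: [0.961, 0.094, 0.258, -0.026]
force: [-2.1, -1.1, 5.3]
finger_gap: 0.247
```

The handle is gripped (gap 0.247, about 21 mm). Now I'll lift it out and carry it to a standoff on the bowl's open side, then insert along the rod's own axis.

```bash
cat >> plan.py <<'E'
FB=frame(YAW,np.deg2rad(36)); TB=tool(FB)
def tcp_for_tip(x,y,h): return fin(x,y,h)+FB[:,2]*(GR-.008)
E
python3 - <<'E'
from plan import *
s=setcmd(); print(s["q"].round(3)); json.dump([s["tcp_pos"].tolist(),s["tool_rot"].tolist()],open("grasp.json","w"))
p0,R0=load()
A=(p0+CH[:,0]*.04+CH[:,2]*.07,R0)
st=tcp_for_tip(4,-51,8)+FB[:,2]*.1
print("standoff",st)
S=Slerp([0,1],R.concatenate([R0,TB]))
W=[A]+[(A[0]+(st-A[0])*k/5,S(k/5)) for k in range(1,6)]
emit(lin(W),1)
E
```

```text
[-0.862  0.414  1.885  0.736  0.709 -0.023]
standoff [0.44123055 0.1924896  0.30345839]
[[0.0,0.0,0.0,0.05,0.0,-0.09,1],[0.0,0.0,0.0,0.1,0.0,-0.17,1],[0.0,0.0,0.0,0.15,0.0,-0.26,1],[0.0,0.0,0.0,0.2,0.0,-0.35,1],[0.0,0.0,0.0,0.25,0.0,-0.44,1],[0.0,0.0,0.0,0.3,0.0,-0.52,1],[0.0,0.0,0.0,0.35,0.0,-0.61,1],[0.0,0.0,0.0,0.4,0.0,-0.7,1]]
[[-0.01,0.0,0.01,0.0,-0.11,0.0,1],[-0.01,0.01,0.02,0.0,-0.22,0.01,1],[-0.02,0.01,0.02,0.01,-0.33,0.01,1],[-0.02,0.01,0.03,0.01,-0.44,0.01,1],[-0.03,0.02,0.04,0.01,-0.56,0.02,1],[-0.03,0.02,0.05,0.01,-0.67,0.02,1],[-0.04,0.02,0.06,0.01,-0.78,0.02,1],[-0.04,0.03,0.06,0.02,-0.89,0.03,1]]
[[-0.01,0.0,0.01,-0.01,-0.11,0.0,1],[-0.01,0.0,0.02,-0.01,-0.22,0.0,1],[-0.02,0.01,0.03,-0.01,-0.33,-0.01,1],[-0.02,0.01,0.04,-0.02,-0.44,-0.01,1],[-0.03,0.01,0.04,-0.02,-0.55,-0.01,1],[-0.03,0.02,0.05,-0.02,-0.66,-0.01,1],[-0.04,0.02,0.06,-0.03,-0.77,-0.01,1],[-0.05,0.02,0.07,-0.03,-0.88,-0.01,1]]
[[0.0,0.01,0.01,-0.01,-0.11,0.0,1],[-0.01,0.01,0.01,-0.02,-0.22,-0.01,1],[-0.01,0.01,0.02,-0.03,-0.33,-0.01,1],[-0.02,0.02,0.03,-0.04,-0.44,-0.02,1],[-0.02,0.02,0.04,-0.05,-0.55,-0.02,1],[-0.03,0.02,0.05,-0.06,-0.66,-0.03,1],[-0.03,0.02,0.06,-0.06,-0.77,-0.03,1],[-0.04,0.03,0.06,-0.07,-0.89,-0.03,1]]
[[0.0,0.0,0.01,-0.02,-0.1,-0.01,1],[-0.01,0.0,0.02,-0.03,-0.21,-0.02,1],[-0.01,0.01,0.03,-0.05,-0.32,-0.03,1],[-0.02,0.01,0.04,-0.06,-0.43,-0.04,1],[-0.02,0.01,0.04,-0.08,-0.54,-0.05,1],[-0.03,0.02,0.05,-0.09,-0.65,-0.06,1],[-0.03,0.02,0.06,-0.1,-0.76,-0.06,1],[-0.04,0.02,0.07,-0.12,-0.87,-0.07,1]]
[[-0.01,0.01,0.01,-0.02,-0.11,-0.02,1],[-0.01,0.01,0.01,-0.04,-0.22,-0.03,1],[-0.02,0.01,0.02,-0.06,-0.33,-0.04,1],[-0.02,0.02,0.03,-0.08,-0.43,-0.05,1],[-0.03,0.02,0.04,-0.1,-0.54,-0.06,1],[-0.03,0.02,0.05,-0.12,-0.65,-0.08,1],[-0.04,0.03,0.05,-0.14,-0.76,-0.09,1],[-0.04,0.03,0.06,-0.16,-0.87,-0.1,1]]
end [0.4412 0.1928 0.3034]
```

move_arm(plan=[[[0.0,0.0,0.0,0.05,0.0,-0.09,1],[0.0,0.0,0.0,0.1,0.0,-0.17,1],[0.0,0.0,0.0,0.15,0.0,-0.26,1],[0.0,0.0,0.0,0.2,0.0,-0.35,1],[0.0,0.0,0.0,0.25,0.0,-0.44,1],[0.0,0.0,0.0,0.3,0.0,-0.52,1],[0.0,0.0,0.0,0.35,0.0,-0.61,1],[0.0,0.0,0.0,0.4,0.0,-0.7,1]]])

```text
t: 18.15
tcp_pos: [0.5138, -0.2446, 0.3098]
tool_rot: [0.961, 0.094, 0.258, -0.026]
force: [-0.1, -0.1, -1.5]
finger_gap: 0.248
```

move_arm(plan=[[[-0.01,0.0,0.01,0.0,-0.11,0.0,1],[-0.01,0.01,0.02,0.0,-0.22,0.01,1],[-0.02,0.01,0.02,0.01,-0.33,0.01,1],[-0.02,0.01,0.03,0.01,-0.44,0.01,1],[-0.03,0.02,0.04,0.01,-0.56,0.02,1],[-0.03,0.02,0.05,0.01,-0.67,0.02,1],[-0.04,0.02,0.06,0.01,-0.78,0.02,1],[-0.04,0.03,0.06,0.02,-0.89,0.03,1]]])

```text
t: 19.15
tcp_pos: [0.4997, -0.1558, 0.308]
tool_rot: [0.96, 0.067, 0.27, -0.018]
force: [-0.5, -0.6, -0.9]
finger_gap: 0.248
```

move_arm(plan=[[[-0.01,0.0,0.01,-0.01,-0.11,0.0,1],[-0.01,0.0,0.02,-0.01,-0.22,0.0,1],[-0.02,0.01,0.03,-0.01,-0.33,-0.01,1],[-0.02,0.01,0.04,-0.02,-0.44,-0.01,1],[-0.03,0.01,0.04,-0.02,-0.55,-0.01,1],[-0.03,0.02,0.05,-0.02,-0.66,-0.01,1],[-0.04,0.02,0.06,-0.03,-0.77,-0.01,1],[-0.05,0.02,0.07,-0.03,-0.88,-0.01,1]]])

```text
t: 20.15
tcp_pos: [0.4843, -0.0692, 0.307]
tool_rot: [0.96, 0.034, 0.278, -0.008]
force: [-1.0, -0.2, -1.0]
finger_gap: 0.246
```

move_arm(plan=[[[0.0,0.01,0.01,-0.01,-0.11,0.0,1],[-0.01,0.01,0.01,-0.02,-0.22,-0.01,1],[-0.01,0.01,0.02,-0.03,-0.33,-0.01,1],[-0.02,0.02,0.03,-0.04,-0.44,-0.02,1],[-0.02,0.02,0.04,-0.05,-0.55,-0.02,1],[-0.03,0.02,0.05,-0.06,-0.66,-0.03,1],[-0.03,0.02,0.06,-0.06,-0.77,-0.03,1],[-0.04,0.03,0.06,-0.07,-0.89,-0.03,1]]])

```text
t: 21.15
tcp_pos: [0.4708, 0.0189, 0.3056]
tool_rot: [0.957, 0.007, 0.29, 0.0]
force: [0.4, 0.4, -2.1]
finger_gap: 0.248
```

move_arm(plan=[[[0.0,0.0,0.01,-0.02,-0.1,-0.01,1],[-0.01,0.0,0.02,-0.03,-0.21,-0.02,1],[-0.01,0.01,0.03,-0.05,-0.32,-0.03,1],[-0.02,0.01,0.04,-0.06,-0.43,-0.04,1],[-0.02,0.01,0.04,-0.08,-0.54,-0.05,1],[-0.03,0.02,0.05,-0.09,-0.65,-0.06,1],[-0.03,0.02,0.06,-0.1,-0.76,-0.06,1],[-0.04,0.02,0.07,-0.12,-0.87,-0.07,1]]])

```text
t: 22.15
tcp_pos: [0.4553, 0.1058, 0.304]
tool_rot: [0.955, -0.024, 0.297, 0.007]
force: [-0.3, -0.8, -0.9]
finger_gap: 0.251
```

move_arm(plan=[[[-0.01,0.01,0.01,-0.02,-0.11,-0.02,1],[-0.01,0.01,0.01,-0.04,-0.22,-0.03,1],[-0.02,0.01,0.02,-0.06,-0.33,-0.04,1],[-0.02,0.02,0.03,-0.08,-0.43,-0.05,1],[-0.03,0.02,0.04,-0.1,-0.54,-0.06,1],[-0.03,0.02,0.05,-0.12,-0.65,-0.08,1],[-0.04,0.03,0.05,-0.14,-0.76,-0.09,1],[-0.04,0.03,0.06,-0.16,-0.87,-0.1,1]]])

```text
t: 23.15
tcp_pos: [0.4404, 0.1937, 0.3029]
tool_rot: [0.95, -0.051, 0.308, 0.015]
force: [0.8, 0.5, -0.3]
finger_gap: 0.249
```

Run:
```python
from plan import *
from station import snapshot
import cv2
from h import proj
s=setcmd(); print(s["q"].round(3),s["tcp_pos"].round(4),s["force"].round(2))
p0,R0=load(); print("rot err",(R0.inv()*TB).as_rotvec(degrees=True).round(2))
# insert to 3 mm-above-contact
emit(lin([(tcp_for_tip(4,-51,18),TB)]),1,save=False)
ims=[]
for n,(u,v,w,h) in dict(side=(170,230,200,180),top=(200,180,130,117)).items():
    d=snapshot(n); np.savez(n+"1.npz",**d); im=d["img"].copy()
    for g in (0,.008,.18): cv2.circle(im,tuple(int(q) for q in proj(d,p0+R0.apply([0,0,GR-g]))[0].round()),1,(255,0,255),-1)
    for ang in range(0,360,6): cv2.circle(im,tuple(int(q) for q in proj(d,fin(75*np.cos(np.deg2rad(ang)),75*np.sin(np.deg2rad(ang)),46))[0].round()),0,(0,255,0),-1)
    ims.append(cv2.resize(im[v:v+h,u:u+w],(400,360)))
cv2.imwrite("pics/stand.png",np.hstack(ims)[...,::-1])
```

```text
[ 0.321  0.157  2.071 -0.653  0.408  2.537] [0.4404 0.1937 0.3029] [ 0.76  0.48 -0.28]
rot err [-0.18  0.11  0.05]
[[0.0,0.0,0.0,0.01,0.0,0.12,1],[0.0,0.0,0.0,0.02,0.0,0.23,1],[0.0,0.0,0.0,0.03,0.01,0.35,1],[0.0,0.0,0.0,0.04,0.01,0.46,1],[0.0,0.0,0.0,0.04,0.01,0.58,1],[0.0,0.0,0.0,0.05,0.01,0.69,1],[0.0,0.0,0.0,0.06,0.01,0.81,1],[0.0,0.0,0.0,0.07,0.01,0.92,1]]
end [0.4996 0.1866 0.2325]
```

View pics/stand.png

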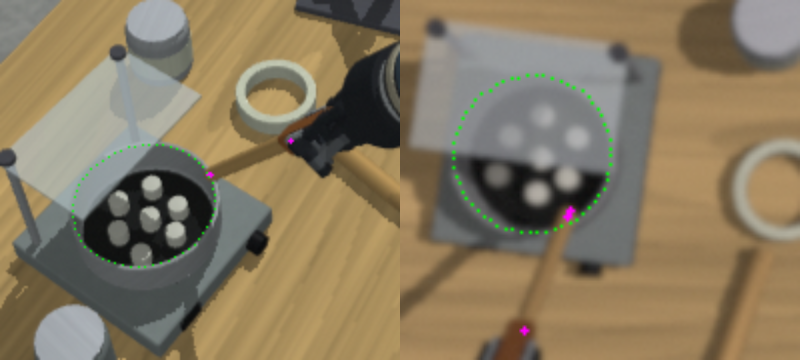

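The standoff matches: the fitted rim ring lies on the real rim in both views, and the predicted tip (side 210,175; top 570,213) sits on the rod's end. q6 is near its limit, so I'll yaw the lean 12° towards the arm's plane (allowed up to 26°) while inserting.

```bash
sed -i 's/^FB=frame(YAW,/FB=frame(YAW+np.deg2rad(12),/' plan.py
python3 - <<'E'
from plan import *
p0,R0=load()
end=tcp_for_tip(4,-48,16); mid=tcp_for_tip(4,-48,16)+FB[:,2]*.06
print((R0.inv()*TB).as_rotvec(degrees=True).round(2))
S=Slerp([0,1],R.concatenate([R0,TB]))
rows=[(p0+(mid-p0)*k/3,S(k/3)) for k in (1,2,3)]+[(mid+(end-mid)*k/5,TB) for k in range(1,6)]
for p,r in rows:
    tip=p+r.apply([0,0,GR-.008]); print((Rz.T@(tip-C)*1e3).round(0),end=' ')
print(); emit([rows],1)
E
```

```text
[ 6.86  0.1  -9.67]
[-47. -51.  80.] [-38. -53.  72.] [-30. -55.  65.] [-24. -54.  55.] [-17. -52.  45.] [-10. -51.  35.] [ -3. -49.  26.] [  4. -48.  16.] 
[[0.05,0.0,-0.07,0.03,0.11,0.12,1],[0.1,0.0,-0.14,0.06,0.21,0.24,1],[0.15,0.0,-0.21,0.09,0.32,0.36,1],[0.15,0.0,-0.21,0.09,0.31,0.48,1],[0.15,0.0,-0.21,0.08,0.29,0.59,1],[0.15,0.0,-0.21,0.08,0.28,0.71,1],[0.15,0.0,-0.21,0.08,0.26,0.83,1],[0.15,0.0,-0.21,0.08,0.25,0.95,1]]
end [0.4997 0.1625 0.2306]
```

move_arm(plan=[[[0.05,0.0,-0.07,0.03,0.11,0.12,1],[0.1,0.0,-0.14,0.06,0.21,0.24,1],[0.15,0.0,-0.21,0.09,0.32,0.36,1],[0.15,0.0,-0.21,0.09,0.31,0.48,1],[0.15,0.0,-0.21,0.08,0.29,0.59,1],[0.15,0.0,-0.21,0.08,0.28,0.71,1],[0.15,0.0,-0.21,0.08,0.26,0.83,1],[0.15,0.0,-0.21,0.08,0.25,0.95,1]]])

```text
t: 24.25
tcp_pos: [0.5008, 0.1621, 0.2304]
tool_rot: [0.95, 0.047, 0.308, -0.015]
force: [-0.0, -0.3, -1.5]
finger_gap: 0.25
```

Run:
```python
from plan import *
from station import status
s=setcmd(); print(s["q"].round(3),s["tcp_pos"].round(4),s["force"].round(2))
p0,R0=load(); z=R0.inv().apply([0,0,-1]); print("down in tool axes",z.round(3),"rot err",(R0.inv()*TB).as_rotvec(degrees=True).round(2))
print("tip",(Rz.T@(p0+R0.apply([0,0,GR-.008])-C)*1e3).round(1))
print([status.sense()["force"].round(2).tolist() for _ in range(3)])
```

```text
[ 0.102  0.338  2.121 -0.05   0.054  1.624] [0.5008 0.1621 0.2304] [-0.01 -0.31 -1.45]
down in tool axes [-0.587 -0.     0.81 ] rot err [ 0.13  0.05 -0.13]
tip [  4.9 -48.8  15.7]
[[-0.01, -0.31, -1.45], [-0.01, -0.31, -1.45], [-0.01, -0.31, -1.45]]
```

q5 is nearly singular at 36° lean, so I'll raise the lean to 29° about the tip. That clears the rim and guard as well by my geometry.

```bash
sed -i 's/^FB=frame(YAW+np.deg2rad(12),.*$/LEAN=np.deg2rad(29); FB=frame(YAW+np.deg2rad(12),LEAN); TB=tool(FB)/' plan.py
python3 - <<'E'
from plan import *
p0,R0=load(); S=Slerp([0,1],R.concatenate([R0,TB]))
t0=p0+R0.apply([0,0,GR-.008]); t1=fin(4,-48,12); rows=[]
for k in range(1,9):
    u=k/8; r=S(u); rows.append((t0+(t1-t0)*u-r.apply([0,0,GR-.008]),r))
emit([rows],1,nd=3)
p0,R0=load(); print("down",R0.inv().apply([0,0,-1]).round(3))
E
```

```text
[[0.0,-0.019,0.0,0.029,-0.001,0.004,1],[0.001,-0.039,-0.001,0.059,-0.001,0.008,1],[0.001,-0.058,-0.001,0.088,-0.002,0.012,1],[0.001,-0.077,-0.002,0.118,-0.002,0.017,1],[0.002,-0.096,-0.002,0.147,-0.003,0.022,1],[0.002,-0.116,-0.002,0.176,-0.004,0.028,1],[0.002,-0.135,-0.003,0.206,-0.004,0.035,1],[0.003,-0.154,-0.003,0.235,-0.005,0.042,1]]
end [0.5221 0.1647 0.2408]
down [-0.485  0.     0.874]
```

move_arm(plan=[[[0,-0.02,0,0.03,0,0,1],[0,-0.04,0,0.06,0,0.01,1],[0,-0.06,0,0.09,0,0.01,1],[0,-0.08,0,0.12,0,0.02,1],[0,-0.1,0,0.15,0,0.02,1],[0,-0.115,0,0.175,0,0.03,1],[0,-0.135,0,0.205,0,0.035,1],[0,-0.154,0,0.235,0,0.04,1]]])

```text
t: 25.25
tcp_pos: [0.5218, 0.1637, 0.2416]
tool_rot: [0.967, 0.047, 0.25, -0.012]
force: [-0.6, 0.5, -1.5]
finger_gap: 0.249
```

move_arm(plan=[[[0,0,0,0,0,0,1],[0,0,0,-0.002,0,0.004,1],[0,0,0,-0.005,0,0.009,1],[0,0,0,-0.007,0,0.013,1],[0,0,0,-0.01,0,0.017,1],[0,0,0,-0.012,0,0.022,1],[0,0,0,-0.015,0,0.026,1],[0,0,0,-0.015,0,0.026,1]]])

```text
t: 26.25
tcp_pos: [0.5215, 0.1637, 0.2385]
tool_rot: [0.967, 0.047, 0.25, -0.012]
force: [-0.4, 0.2, -1.5]
finger_gap: 0.245
```

Run:
```python
from plan import *
from station import status
s=status.sense(); p0,R0=s["tcp_pos"],R.from_quat(s["tool_rot"]); print(s["q"].round(3),p0.round(4),s["force"].round(2))
print("rot err",(R0.inv()*TB).as_rotvec(degrees=True).round(2),"tip",(Rz.T@(p0+R0.apply([0,0,GR-.008])-C)*1e3).round(1))
```

```text
[ 0.101  0.336  1.986 -0.007  0.314  1.58 ] [0.5215 0.1637 0.2385] [-0.42  0.23 -1.48]
rot err [ 0.14 -0.   -0.19] tip [  3.6 -49.6   9.7]
```

move_arm(plan=[[[0,0,0,-0.002,0,0.003,1],[0,0,0,-0.004,0,0.007,1],[0,0,0,-0.006,0,0.01,1],[0,0,0,-0.008,0,0.014,1],[0,0,0,-0.01,0,0.017,1],[0,0,0,-0.011,0,0.02,1],[0,0,0,-0.012,0,0.022,1],[0,0,0,-0.012,0,0.022,1]]])

```text
t: 27.25
tcp_pos: [0.5216, 0.1637, 0.2368]
tool_rot: [0.967, 0.047, 0.251, -0.012]
force: [-4.2, -0.7, 6.9]
finger_gap: 0.243
```

move_arm(plan=[[[0,0,0,0,0,0,1],[0,0,0,0,0,0,1],[0,0,0,0,0,0,1],[0,0,0,0,0,0,1],[0,0,0,0,0,0,1],[0,0,0,0,0,0,1],[0,0,0,0,0,0,1],[0,0,0,0,0,0,1]]])

```text
t: 28.25
tcp_pos: [0.5216, 0.1637, 0.2368]
tool_rot: [0.967, 0.047, 0.251, -0.012]
force: [-3.6, -1.0, 6.4]
finger_gap: 0.251
```

The floor was felt at about 8 N and held for over 1 s, and the contact height agrees with the model. Now I'll lift 5 mm and stir, starting with a circle of about 40 mm radius.

```bash
cat >> plan.py <<'E'
def stir(pts,h=13):
    """pts: 8n foot positions (finisher mm) -> calls of 8 rows"""
    rows=[(tcp_for_tip(*((x,y,h) if True else 0)),TB) for x,y in pts]
    for x,y in pts: 
        assert np.hypot(x-17.9,y-3.8)<62 and x<45,(x,y)
    return [rows[i:i+8] for i in range(0,len(rows),8)]
def arc(a0,a1,r0,r1,n):
    return [(r*np.cos(np.deg2rad(a)),r*np.sin(np.deg2rad(a))) for a,r in zip(np.linspace(a0,a1,n+1)[1:],np.linspace(r0,r1,n+1)[1:])]
E
python3 - <<'E'
from plan import *
s=setcmd(); d=json.load(open("cmd.json")); d[0][0]-=.0003; d[0][2]-=.0008; d[1]=TB.as_quat().tolist(); json.dump(d,open("cmd.json","w"))
pts=[(3.6,-49)]+arc(-86,40,47,40,7)+arc(40,160,40,38,8)+arc(160,280,38,40,8)
emit(stir(pts),1)
E
```

```text
[[0.0,0.0,0.0,0.03,0.0,-0.05,1],[0.0,0.0,0.0,0.16,-0.03,0.02,1],[0.0,0.0,0.0,0.27,-0.09,0.09,1],[0.0,0.0,0.0,0.37,-0.18,0.14,1],[0.0,0.0,0.0,0.43,-0.3,0.17,1],[0.0,0.0,0.0,0.45,-0.43,0.19,1],[0.0,0.0,0.0,0.44,-0.56,0.18,1],[0.0,0.0,0.0,0.4,-0.67,0.15,1]]
[[0.0,0.0,0.0,-0.06,-0.09,-0.03,1],[0.0,0.0,0.0,-0.13,-0.15,-0.06,1],[0.0,0.0,0.0,-0.21,-0.19,-0.11,1],[0.0,0.0,0.0,-0.3,-0.21,-0.16,1],[0.0,0.0,0.0,-0.39,-0.19,-0.21,1],[0.0,0.0,0.0,-0.47,-0.16,-0.25,1],[0.0,0.0,0.0,-0.54,-0.1,-0.29,1],[0.0,0.0,0.0,-0.59,-0.02,-0.32,1]]
[[0.0,0.0,0.0,-0.04,0.09,-0.02,1],[0.0,0.0,0.0,-0.06,0.19,-0.03,1],[0.0,0.0,0.0,-0.05,0.29,-0.03,1],[0.0,0.0,0.0,-0.02,0.39,-0.01,1],[0.0,0.0,0.0,0.03,0.47,0.01,1],[0.0,0.0,0.0,0.1,0.54,0.05,1],[0.0,0.0,0.0,0.18,0.58,0.1,1],[0.0,0.0,0.0,0.27,0.6,0.15,1]]
end [0.5263 0.1733 0.2416]
```

move_arm(plan=[[[0.0,0.0,0.0,0.03,0.0,-0.05,1],[0.0,0.0,0.0,0.16,-0.03,0.02,1],[0.0,0.0,0.0,0.27,-0.09,0.09,1],[0.0,0.0,0.0,0.37,-0.18,0.14,1],[0.0,0.0,0.0,0.43,-0.3,0.17,1],[0.0,0.0,0.0,0.45,-0.43,0.19,1],[0.0,0.0,0.0,0.44,-0.56,0.18,1],[0.0,0.0,0.0,0.4,-0.67,0.15,1]]])

```text
t: 29.25
tcp_pos: [0.5584, 0.2355, 0.2419]
tool_rot: [0.967, 0.047, 0.25, -0.012]
force: [0.4, 0.3, -1.0]
finger_gap: 0.247
```

```bash
cat > beads.py <<'E'
import numpy as np,cv2,sys
from scipy.optimize import linear_sum_assignment
from h import cloud
from plan import C,Rz,GR,R
from station import snapshot,status
START=np.array([[-35.8,-3.5],[-17.6,-30.5],[-22.9,37.4],[-1.6,-2.0],[15.5,29.9],[22.9,-33.7],[40.1,2.7]])
def look(tag):
    s=status.sense(); r=R.from_quat(s["tool_rot"]); tip=(Rz.T@(s["tcp_pos"]+r.apply([0,0,GR-.008])-C)*1e3)
    print("q",s["q"].round(2),"tip",tip.round(1),"f",s["force"].round(1),"err",s["t"])
    d=snapshot("side"); np.savez(tag+".npz",**d)
    P=(cloud(d).reshape(-1,3)-C)@Rz*1e3
    S=cv2.cvtColor(d["img"],cv2.COLOR_RGB2HSV).reshape(-1,3)
    k=(P[:,2]>14)&(P[:,2]<26)&(np.hypot(P[:,0],P[:,1])<74)&(S[:,1]<70)
    im=np.zeros((160,160),np.uint8); ij=(P[k][:,:2]+80).astype(int); im[ij[:,0],ij[:,1]]=255
    im=cv2.morphologyEx(im,cv2.MORPH_CLOSE,np.ones((3,3)))
    # template of a bead top disc
    t=np.zeros((160,160),np.float32); g=cv2.filter2D((im>0).astype(np.float32),-1,cv2.getStructuringElement(cv2.MORPH_ELLIPSE,(23,23)).astype(np.float32)/415)
    b=[]
    for _ in range(9):
        m=np.unravel_index(g.argmax(),g.shape); v=g[m]
        if v<.35: break
        b.append((m[0]-80,m[1]-80,round(float(v),2))); cv2.circle(g,(int(m[1]),int(m[0])),15,0,-1)
    print("beads",[tuple(map(float,x)) for x in b])
    B=np.array(b)[:,:2]; D=np.linalg.norm(B[:,None]-START[None],axis=2)
    print("min dist of each to any start",D.min(1).round(0)); i,j=linear_sum_assignment(D); print("nearest-assign",[(int(jj),round(float(D[ii,jj]))) for ii,jj in zip(i,j)])
if __name__=="__main__": look(sys.argv[1])
E
python3 beads.py s1
```

```text
q [ 0.25  0.4   1.84 -0.19  0.41  1.88] tip [32.7 25.9 13.2] f [ 0.4  0.3 -1. ] err 29.25
beads [(11.0, 33.0, 0.67), (-37.0, -5.0, 0.55), (-3.0, -4.0, 0.53), (-24.0, 36.0, 0.52), (-18.0, -31.0, 0.51), (44.0, 38.0, 0.45)]
min dist of each to any start [ 5.  2.  2.  2.  1. 30.]
nearest-assign [(4, 5), (0, 2), (3, 2), (2, 2), (1, 1), (6, 36)]
```

move_arm(plan=[[[0.0,0.0,0.0,-0.06,-0.09,-0.03,1],[0.0,0.0,0.0,-0.13,-0.15,-0.06,1],[0.0,0.0,0.0,-0.21,-0.19,-0.11,1],[0.0,0.0,0.0,-0.3,-0.21,-0.16,1],[0.0,0.0,0.0,-0.39,-0.19,-0.21,1],[0.0,0.0,0.0,-0.47,-0.16,-0.25,1],[0.0,0.0,0.0,-0.54,-0.1,-0.29,1],[0.0,0.0,0.0,-0.59,-0.02,-0.32,1]]])

```text
t: 30.3
tcp_pos: [0.4896, 0.2294, 0.2417]
tool_rot: [0.967, 0.047, 0.25, -0.012]
force: [-0.3, -0.0, -2.0]
finger_gap: 0.244
```

```bash
python3 beads.py s2
```

```text
q [ 0.28  0.33  1.98 -0.26  0.34  1.98] tip [-35.2  12.3  12.9] f [-0.3 -0.  -2. ] err 30.3
beads [(-3.0, -3.0, 0.61), (-18.0, -31.0, 0.52), (44.0, 38.0, 0.4), (-25.0, 47.0, 0.35)]
min dist of each to any start [ 2.  1. 30. 10.]
nearest-assign [(3, 2), (1, 1), (4, 30), (2, 10)]
```

move_arm(plan=[[[0.0,0.0,0.0,-0.04,0.09,-0.02,1],[0.0,0.0,0.0,-0.06,0.19,-0.03,1],[0.0,0.0,0.0,-0.05,0.29,-0.03,1],[0.0,0.0,0.0,-0.02,0.39,-0.01,1],[0.0,0.0,0.0,0.03,0.47,0.01,1],[0.0,0.0,0.0,0.1,0.54,0.05,1],[0.0,0.0,0.0,0.18,0.58,0.1,1],[0.0,0.0,0.0,0.27,0.6,0.15,1]]])

```text
t: 31.35
tcp_pos: [0.5273, 0.1728, 0.2416]
tool_rot: [0.967, 0.047, 0.25, -0.012]
force: [0.0, -0.5, -1.5]
finger_gap: 0.245
```

```bash
python3 beads.py s3
python3 - <<'E'
import numpy as np,cv2
o=[cv2.resize(np.load(f"s{i}.npz")["img"][285:395,175:305],(390,330),interpolation=cv2.INTER_CUBIC) for i in (2,3)]
cv2.imwrite("pics/stir3.png",np.hstack(o)[...,::-1])
E
```

```text
q [ 0.12  0.34  1.96 -0.04  0.33  1.63] tip [  8.4 -40.   12.8] f [ 0.  -0.5 -1.5] err 31.35
beads [(-23.0, -58.0, 0.5), (-3.0, -4.0, 0.48), (43.0, 39.0, 0.42), (-26.0, 49.0, 0.35)]
min dist of each to any start [28.  2. 29. 12.]
nearest-assign [(1, 28), (3, 2), (4, 29), (2, 12)]
```

View pics/stir3.png

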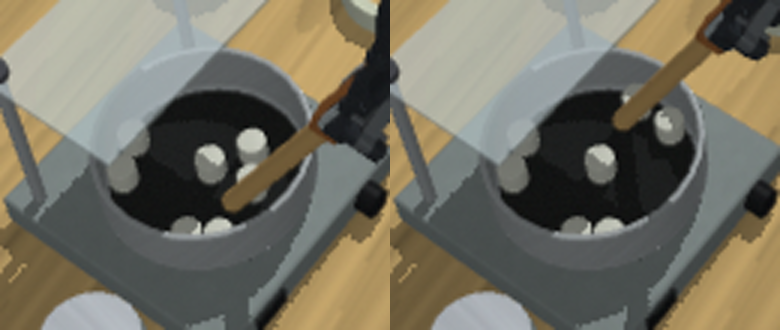

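The right frame shows all 7 beads in the bowl: (578,232) and (610,230) at the near +y wall, (505,150) and (515,178) at the far wall, the centre one at (600,160), and (632,95) and (668,125) on the -y side. The centre bead has not moved, and bead2 is marginal. Next I'll push the centre bead along +x and bead2 along the wall.

Run:
```python
from plan import *
d=np.load("s3.npz"); m,T=d["mtx"],d["T"]
for u,v in [(632,92),(666,118),(600,154),(505,145),(515,170),(578,226),(610,224)]:
    px,py=175+(u-390)/3,285+v/3
    r=T[:3,:3]@np.array([(px-m[0,2])/m[0,0],-(py-m[1,2])/m[1,1],-1]); o=T[:3,3]
    X=o+r*((C[2]+.02-o[2])/r[2]); print((u,v),(Rz.T@(X-C)*1e3)[:2].round(0),end=' ')
print()
pts=[(-4,-38),(-15,-31),(-25,-22),(-30,-12),(-27,-4),(-16,-4),(-6,-4),(5,-4)]
pts+=[(10,-4),(8,6),(-3,12),(-14,15),(-26,17),(-33,20),(-33,26),(-28,34)]
pts+=[(-20,41),(-11,45),(-1,47),(9,47),(17,44),(10,36),(4,28),(0,20)]
emit(stir(pts),1)
```

```text
(632, 92) [ 13. -59.] (666, 118) [-22. -56.] (600, 154) [-2. -5.] (505, 145) [60. 29.] (515, 170) [40. 40.] (578, 226) [-27.  48.] (610, 224) [-44.  34.] 
[[0.0,0.0,0.0,-0.09,-0.03,-0.05,1],[0.0,0.0,0.0,-0.18,-0.12,-0.1,1],[0.0,0.0,0.0,-0.24,-0.23,-0.14,1],[0.0,0.0,0.0,-0.27,-0.34,-0.15,1],[0.0,0.0,0.0,-0.23,-0.41,-0.13,1],[0.0,0.0,0.0,-0.13,-0.39,-0.08,1],[0.0,0.0,0.0,-0.05,-0.37,-0.03,1],[0.0,0.0,0.0,0.04,-0.35,0.02,1]]
[[0.0,0.0,0.0,0.05,0.01,0.03,1],[0.0,0.0,0.0,0.05,-0.09,0.03,1],[0.0,0.0,0.0,-0.03,-0.17,-0.02,1],[0.0,0.0,0.0,-0.12,-0.22,-0.07,1],[0.0,0.0,0.0,-0.22,-0.27,-0.12,1],[0.0,0.0,0.0,-0.28,-0.31,-0.15,1],[0.0,0.0,0.0,-0.27,-0.37,-0.15,1],[0.0,0.0,0.0,-0.21,-0.44,-0.11,1]]
[[0.0,0.0,0.0,0.08,-0.05,0.04,1],[0.0,0.0,0.0,0.17,-0.07,0.09,1],[0.0,0.0,0.0,0.26,-0.07,0.14,1],[0.0,0.0,0.0,0.34,-0.05,0.18,1],[0.0,0.0,0.0,0.4,0.0,0.22,1],[0.0,0.0,0.0,0.33,0.06,0.18,1],[0.0,0.0,0.0,0.26,0.13,0.14,1],[0.0,0.0,0.0,0.22,0.2,0.11,1]]
end [0.5257 0.2325 0.2423]
```

move_arm(plan=[[[0.0,0.0,0.0,-0.09,-0.03,-0.05,1],[0.0,0.0,0.0,-0.18,-0.12,-0.1,1],[0.0,0.0,0.0,-0.24,-0.23,-0.14,1],[0.0,0.0,0.0,-0.27,-0.34,-0.15,1],[0.0,0.0,0.0,-0.23,-0.41,-0.13,1],[0.0,0.0,0.0,-0.13,-0.39,-0.08,1],[0.0,0.0,0.0,-0.05,-0.37,-0.03,1],[0.0,0.0,0.0,0.04,-0.35,0.02,1]]])

```text
t: 32.4
tcp_pos: [0.5288, 0.208, 0.2417]
tool_rot: [0.967, 0.047, 0.25, -0.012]
force: [-0.1, 0.3, -1.0]
finger_gap: 0.243
```

move_arm(plan=[[[0.0,0.0,0.0,0.05,0.01,0.03,1],[0.0,0.0,0.0,0.05,-0.09,0.03,1],[0.0,0.0,0.0,-0.03,-0.17,-0.02,1],[0.0,0.0,0.0,-0.12,-0.22,-0.07,1],[0.0,0.0,0.0,-0.22,-0.27,-0.12,1],[0.0,0.0,0.0,-0.26,-0.31,-0.14,1],[0.0,0.0,0.0,-0.25,-0.37,-0.14,1],[0.0,0.0,0.0,-0.21,-0.44,-0.11,1]]])

```text
t: 33.4
tcp_pos: [0.5008, 0.2504, 0.2418]
tool_rot: [0.967, 0.047, 0.251, -0.012]
force: [0.0, -2.9, 1.0]
finger_gap: 0.246
```

```bash
python3 beads.py s4
```

```text
q [ 0.32  0.35  1.94 -0.3   0.37  2.04] tip [-25.9  34.4  13.3] f [ 0.  -2.9  1. ] err 33.4
beads [(30.0, -2.0, 0.45), (10.0, -60.0, 0.45), (45.0, 39.0, 0.41), (-23.0, -57.0, 0.37)]
min dist of each to any start [11. 29. 31. 27.]
nearest-assign [(6, 11), (5, 29), (4, 31), (1, 27)]
```

move_arm(plan=[[[0.0,0.0,0.0,0.08,-0.05,0.04,1],[0.0,0.0,0.0,0.17,-0.07,0.09,1],[0.0,0.0,0.0,0.26,-0.07,0.14,1],[0.0,0.0,0.0,0.34,-0.05,0.18,1],[0.0,0.0,0.0,0.4,0.0,0.22,1],[0.0,0.0,0.0,0.33,0.06,0.18,1],[0.0,0.0,0.0,0.26,0.13,0.14,1],[0.0,0.0,0.0,0.22,0.2,0.11,1]]])

```text
t: 34.45
tcp_pos: [0.5248, 0.2317, 0.242]
tool_rot: [0.967, 0.047, 0.25, -0.012]
force: [-0.1, -0.1, -0.2]
finger_gap: 0.25
```

```bash
python3 beads.py s5
python3 - <<'E'
import numpy as np,cv2
from station import snapshot
d=snapshot("top"); np.savez("t5.npz",**d)
o=[cv2.resize(np.load("s5.npz")["img"][285:395,175:305],(390,330),interpolation=cv2.INTER_CUBIC),cv2.resize(d["img"][190:263,203:289],(390,330),interpolation=cv2.INTER_CUBIC)]
cv2.imwrite("pics/stir5.png",np.hstack(o)[...,::-1])
E
```

```text
q [ 0.26  0.37  1.91 -0.22  0.38  1.91] tip [-0.7 18.3 13.1] f [-0.1 -0.1 -0.2] err 34.45
beads [(45.0, 39.0, 0.5), (30.0, -2.0, 0.49), (10.0, -61.0, 0.42), (-8.0, 56.0, 0.36)]
min dist of each to any start [31. 11. 30. 24.]
nearest-assign [(4, 31), (6, 11), (5, 30), (2, 24)]
```

View pics/stir5.png

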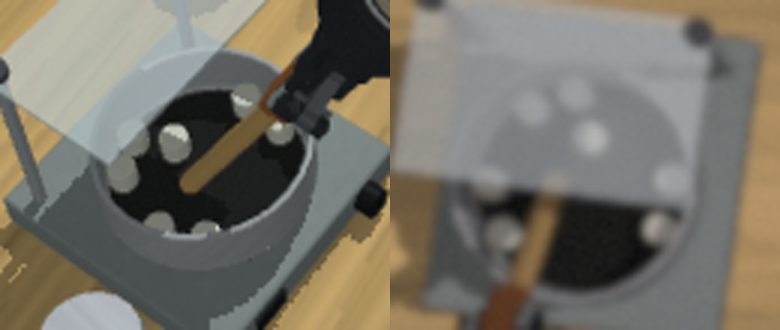

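The top view shows all seven beads in the bowl: (533,106), (575,94), (592,138), (670,180), (658,228), (490,183) and (503,232). I'll convert them to finisher coordinates.

Run:
```python
from plan import *
from beads import START
def ray(f,px,py,h=.02):
    d=np.load(f); m,T=d["mtx"],d["T"]
    r=T[:3,:3]@np.array([(px-m[0,2])/m[0,0],-(py-m[1,2])/m[1,1],-1]); o=T[:3,3]
    X=o+r*((C[2]+h-o[2])/r[2]); return (Rz.T@(X-C)*1e3)[:2]
for u,v in [(533,106),(575,94),(592,138),(670,180),(658,228),(490,183),(503,232)]:
    x=ray("t5.npz",203+(u-390)/4.535,190+v/4.52); print((u,v),x.round(0),"r",np.hypot(*x).round(0),"to starts",np.linalg.norm(START-x,axis=1).round(0))
for u,v in [(160,218),(207,228)]: print("side",ray("s5.npz",175+u/3,285+v/3).round(0))
```

```text
(533, 106) [46. 36.] r 59.0 to starts [91. 92. 69. 61. 31. 74. 34.]
(575, 94) [58. 10.] r 59.0 to starts [95. 86. 85. 61. 47. 56. 19.]
(592, 138) [30. -5.] r 31.0 to starts [66. 54. 68. 32. 38. 29. 13.]
(670, 180) [ 10. -60.] r 61.0 to starts [ 73.  40. 103.  59.  90.  30.  70.]
(658, 228) [-23. -57.] r 62.0 to starts [55. 27. 95. 59. 95. 51. 87.]
(490, 183) [-8. 57.] r 57.0 to starts [66. 88. 24. 59. 36. 96. 73.]
(503, 232) [-39.  44.] r 59.0 to starts [47. 77. 17. 59. 56. 99. 89.]
side [-7. 55.]
side [-39.  42.]
```

Every bead is beyond 15 mm, but (-39,44) is only about 17 mm from bead2's start. I'll push it further along the wall for margin.

Run:
```python
from plan import *
pts=[(-6,28),(-12,38),(-19,45),(-26,42),(-31,34),(-34,26),(-32,18),(-22,12)]
emit(stir(pts),1)
```

```text
[[0.0,0.0,0.0,-0.04,-0.09,-0.02,1],[0.0,0.0,0.0,-0.07,-0.2,-0.04,1],[0.0,0.0,0.0,-0.12,-0.29,-0.06,1],[0.0,0.0,0.0,-0.19,-0.27,-0.1,1],[0.0,0.0,0.0,-0.24,-0.2,-0.13,1],[0.0,0.0,0.0,-0.28,-0.13,-0.15,1],[0.0,0.0,0.0,-0.28,-0.05,-0.15,1],[0.0,0.0,0.0,-0.21,0.03,-0.11,1]]
end [0.5024 0.2272 0.2418]
```

move_arm(plan=[[[0.0,0.0,0.0,-0.04,-0.09,-0.02,1],[0.0,0.0,0.0,-0.07,-0.2,-0.04,1],[0.0,0.0,0.0,-0.12,-0.29,-0.06,1],[0.0,0.0,0.0,-0.19,-0.27,-0.1,1],[0.0,0.0,0.0,-0.24,-0.2,-0.13,1],[0.0,0.0,0.0,-0.28,-0.13,-0.15,1],[0.0,0.0,0.0,-0.28,-0.05,-0.15,1],[0.0,0.0,0.0,-0.21,0.03,-0.11,1]]])

```text
t: 35.55
tcp_pos: [0.5015, 0.2261, 0.2407]
tool_rot: [0.967, 0.047, 0.248, -0.012]
force: [-0.1, 0.7, -0.7]
finger_gap: 0.249
```

```bash
python3 beads.py s6
python3 - <<'E'
import numpy as np,cv2
from station import snapshot
d=snapshot("top"); np.savez("t6.npz",**d)
o=[cv2.resize(np.load("s6.npz")["img"][285:395,175:305],(390,330),interpolation=cv2.INTER_CUBIC),cv2.resize(d["img"][190:263,203:289],(390,330),interpolation=cv2.INTER_CUBIC)]
cv2.imwrite("pics/stir6.png",np.hstack(o)[...,::-1])
E
```

```text
q [ 0.26  0.34  1.96 -0.23  0.35  1.93] tip [-23.6  10.   11.6] f [-0.1  0.7 -0.7] err 35.55
beads [(31.0, -2.0, 0.61), (44.0, 40.0, 0.46), (10.0, -60.0, 0.4)]
min dist of each to any start [10. 30. 29.]
nearest-assign [(6, 10), (4, 30), (5, 29)]
```

View pics/stir6.png

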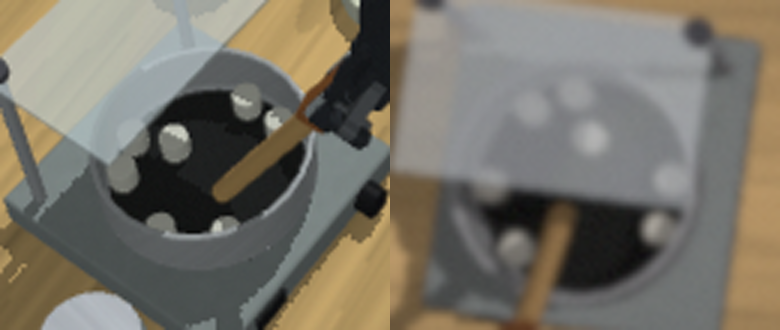

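The flagged bead moved about 12 mm further along the wall, from (503,232) to (515,247) in the top crop, so it is now about 26 mm from that start. The others haven't moved and are in the bowl. Next: withdraw along the rod axis and carry it back to the rest.

Run:
```python
from plan import *
setcmd(); p0,R0=load(); g=json.load(open("grasp.json")); pg,Rg=np.array(g[0]),tool(CH)
print("rot err",(R0.inv()*TB).as_rotvec(degrees=True).round(2))
w=p0-R0.apply([0,0,.098]); A=pg+CH[:,0]*.04+CH[:,2]*.07
S=Slerp([0,1],R.concatenate([R0,Rg]))
emit(lin([(w,R0)]+[(w+(A-w)*k/5,S(k/5)) for k in range(1,6)]),1)
```

```text
rot err [ 0.19  0.06 -0.3 ]
[[0.0,0.0,0.0,0.0,0.0,-0.12,1],[0.0,0.0,0.0,0.0,0.0,-0.25,1],[0.0,0.0,0.0,0.0,0.0,-0.37,1],[0.0,0.0,0.0,0.0,0.0,-0.49,1],[0.0,0.0,0.0,0.0,0.0,-0.61,1],[0.0,0.0,0.0,0.0,0.0,-0.73,1],[0.0,0.0,0.0,0.0,0.0,-0.86,1],[0.0,0.0,0.0,0.0,0.0,-0.98,1]]
[[0.0,0.0,0.0,0.0,0.12,0.01,1],[0.0,0.0,-0.01,0.0,0.23,0.01,1],[0.0,0.0,-0.01,0.0,0.35,0.02,1],[0.01,0.0,-0.01,0.0,0.47,0.02,1],[0.01,0.0,-0.01,0.0,0.59,0.03,1],[0.01,0.0,-0.02,0.0,0.7,0.03,1],[0.01,0.0,-0.02,0.01,0.82,0.04,1],[0.01,0.0,-0.02,0.01,0.94,0.04,1]]
[[0.0,0.01,0.0,0.0,0.12,0.01,1],[0.01,0.01,-0.01,-0.01,0.23,0.01,1],[0.01,0.01,-0.01,-0.01,0.35,0.02,1],[0.01,0.01,-0.01,-0.01,0.47,0.02,1],[0.01,0.01,-0.01,-0.01,0.59,0.03,1],[0.01,0.01,-0.02,-0.01,0.7,0.03,1],[0.01,0.01,-0.02,-0.01,0.82,0.04,1],[0.01,0.01,-0.02,-0.01,0.94,0.04,1]]
[[0.01,0.0,0.0,0.0,0.12,0.0,1],[0.01,0.0,-0.01,-0.01,0.23,0.01,1],[0.01,0.0,-0.01,-0.01,0.35,0.01,1],[0.01,0.0,-0.01,-0.01,0.47,0.01,1],[0.01,0.0,-0.02,-0.02,0.59,0.02,1],[0.01,0.0,-0.02,-0.02,0.7,0.02,1],[0.01,0.0,-0.02,-0.02,0.82,0.03,1],[0.02,0.0,-0.02,-0.03,0.94,0.03,1]]
[[0.0,0.0,-0.01,0.0,0.12,0.0,1],[0.0,0.01,-0.01,0.0,0.23,0.0,1],[0.0,0.01,-0.01,-0.01,0.35,0.0,1],[0.0,0.01,-0.01,-0.01,0.47,0.01,1],[0.0,0.01,-0.02,-0.02,0.58,0.01,1],[0.01,0.01,-0.02,-0.02,0.7,0.01,1],[0.01,0.01,-0.02,-0.03,0.82,0.01,1],[0.01,0.01,-0.02,-0.03,0.94,0.01,1]]
[[0.0,0.0,-0.01,-0.01,0.11,0.0,1],[0.0,0.0,-0.01,-0.02,0.23,0.0,1],[0.0,0.0,-0.01,-0.02,0.35,0.01,1],[0.0,0.0,-0.02,-0.03,0.47,0.01,1],[0.01,0.0,-0.02,-0.04,0.58,0.01,1],[0.01,0.0,-0.02,-0.04,0.7,0.01,1],[0.01,0.0,-0.02,-0.05,0.82,0.01,1],[0.01,0.0,-0.03,-0.06,0.94,0.01,1]]
end [ 0.5137 -0.245   0.3094]
```

move_arm(plan=[[[0.0,0.0,0.0,0.0,0.0,-0.12,1],[0.0,0.0,0.0,0.0,0.0,-0.25,1],[0.0,0.0,0.0,0.0,0.0,-0.37,1],[0.0,0.0,0.0,0.0,0.0,-0.49,1],[0.0,0.0,0.0,0.0,0.0,-0.61,1],[0.0,0.0,0.0,0.0,0.0,-0.73,1],[0.0,0.0,0.0,0.0,0.0,-0.86,1],[0.0,0.0,0.0,0.0,0.0,-0.98,1]]])

```text
t: 36.65
tcp_pos: [0.4553, 0.2226, 0.3282]
tool_rot: [0.967, 0.047, 0.25, -0.012]
force: [0.6, -0.6, -1.5]
finger_gap: 0.247
```

move_arm(plan=[[[0.0,0.0,0.0,0.0,0.12,0.01,1],[0.0,0.0,-0.01,0.0,0.23,0.01,1],[0.0,0.0,-0.01,0.0,0.35,0.02,1],[0.01,0.0,-0.01,0.0,0.47,0.02,1],[0.01,0.0,-0.01,0.0,0.59,0.03,1],[0.01,0.0,-0.02,0.0,0.7,0.03,1],[0.01,0.0,-0.02,0.01,0.82,0.04,1],[0.01,0.0,-0.02,0.01,0.94,0.04,1]]])

```text
t: 37.65
tcp_pos: [0.4676, 0.129, 0.3249]
tool_rot: [0.966, 0.056, 0.25, -0.014]
force: [-0.2, -0.1, -0.5]
finger_gap: 0.25
```

move_arm(plan=[[[0.0,0.01,0.0,0.0,0.12,0.01,1],[0.01,0.01,-0.01,-0.01,0.23,0.01,1],[0.01,0.01,-0.01,-0.01,0.35,0.02,1],[0.01,0.01,-0.01,-0.01,0.47,0.02,1],[0.01,0.01,-0.01,-0.01,0.59,0.03,1],[0.01,0.01,-0.02,-0.01,0.7,0.03,1],[0.01,0.01,-0.02,-0.01,0.82,0.04,1],[0.01,0.01,-0.02,-0.01,0.94,0.04,1]]])

```text
t: 38.65
tcp_pos: [0.4794, 0.0357, 0.321]
tool_rot: [0.965, 0.064, 0.254, -0.016]
force: [-0.0, -0.2, -1.7]
finger_gap: 0.247
```

move_arm(plan=[[[0.01,0.0,0.0,0.0,0.12,0.0,1],[0.01,0.0,-0.01,-0.01,0.23,0.01,1],[0.01,0.0,-0.01,-0.01,0.35,0.01,1],[0.01,0.0,-0.01,-0.01,0.47,0.01,1],[0.01,0.0,-0.02,-0.02,0.59,0.02,1],[0.01,0.0,-0.02,-0.02,0.7,0.02,1],[0.01,0.0,-0.02,-0.02,0.82,0.03,1],[0.02,0.0,-0.02,-0.03,0.94,0.03,1]]])

```text
t: 39.65
tcp_pos: [0.4909, -0.0579, 0.3169]
tool_rot: [0.964, 0.074, 0.253, -0.021]
force: [0.0, 0.2, -1.0]
finger_gap: 0.244
```

move_arm(plan=[[[0.0,0.0,-0.01,0.0,0.12,0.0,1],[0.0,0.01,-0.01,0.0,0.23,0.0,1],[0.0,0.01,-0.01,-0.01,0.35,0.0,1],[0.0,0.01,-0.01,-0.01,0.47,0.01,1],[0.0,0.01,-0.02,-0.02,0.58,0.01,1],[0.01,0.01,-0.02,-0.02,0.7,0.01,1],[0.01,0.01,-0.02,-0.03,0.82,0.01,1],[0.01,0.01,-0.02,-0.03,0.94,0.01,1]]])

```text
t: 40.65
tcp_pos: [0.5031, -0.1513, 0.3139]
tool_rot: [0.963, 0.082, 0.257, -0.024]
force: [-1.3, 0.2, -1.0]
finger_gap: 0.243
```

move_arm(plan=[[[0.0,0.0,-0.01,-0.01,0.11,0.0,1],[0.0,0.0,-0.01,-0.02,0.23,0.0,1],[0.0,0.0,-0.01,-0.02,0.35,0.01,1],[0.0,0.0,-0.02,-0.03,0.47,0.01,1],[0.01,0.0,-0.02,-0.04,0.58,0.01,1],[0.01,0.0,-0.02,-0.04,0.7,0.01,1],[0.01,0.0,-0.02,-0.05,0.82,0.01,1],[0.01,0.0,-0.03,-0.06,0.94,0.01,1]]])

```text
t: 41.65
tcp_pos: [0.5145, -0.2447, 0.3098]
tool_rot: [0.961, 0.095, 0.257, -0.024]
force: [0.9, -0.1, -2.3]
finger_gap: 0.248
```

Run:
```python
from plan import *
from station import snapshot
import cv2
from h import proj,cloud
s=setcmd(); p0,R0=load(); g=json.load(open("grasp.json")); pg,Rg=np.array(g[0]),tool(CH)
print(s["q"].round(2),p0.round(4),"rot err",(R0.inv()*Rg).as_rotvec(degrees=True).round(2))
print("to go (tool axes)",R0.inv().apply(pg+CH[:,0]*.002+CH[:,2]*.002-p0).round(4))
d=snapshot("side"); im=d["img"].copy()
# shaft direction from depth of wood pixels near predicted axis
P=cloud(d).reshape(-1,3); q=R0.inv().apply(P-p0)
k=(q[:,2]>.05)&(q[:,2]<.22)&(np.hypot(q[:,0],q[:,1])<.02); Q=q[k]
print(len(Q),"shaft pts mean tool-y/x by z:",[(z,Q[abs(Q[:,2]-z)<.02].mean(0).round(4)[:2].tolist()) for z in (.07,.13,.19)],"max z",np.percentile(Q[:,2],[99]))
for gz in (0,.04,GR): cv2.circle(im,tuple(int(v) for v in proj(d,p0+R0.apply([0,0,gz]))[0].round()),1,(255,0,255),-1)
cv2.imwrite("pics/back.png",cv2.resize(im[110:260,290:480],None,fx=3.5,fy=3.5)[...,::-1])
```

```text
[-0.86  0.29  1.79  0.6   0.88  0.17] [ 0.5145 -0.2447  0.3098] rot err [-0.04  0.09  0.33]
to go (tool axes) [-0.0384 -0.0004  0.068 ]
343 shaft pts mean tool-y/x by z: [(0.07, [0.0021, -0.0048]), (0.13, [0.0016, -0.0043]), (0.19, [0.0018, -0.0045])] max z [0.21693667]
```

View pics/back.png

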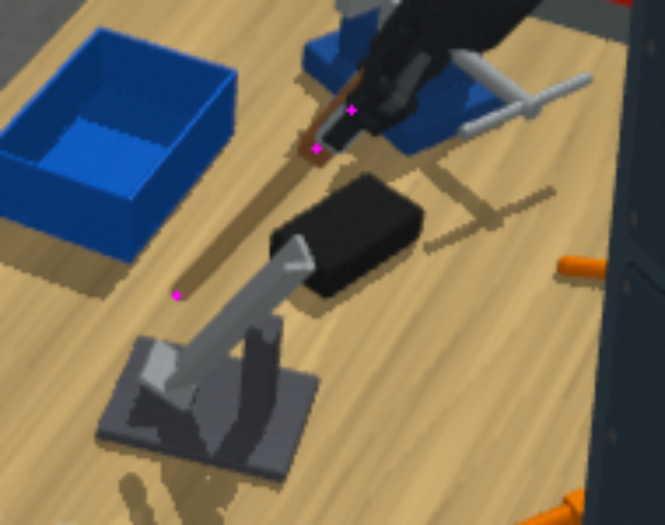

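The rod hangs straight in the grip: its foot is at the predicted (177,296), right above the V and plate at (165,365). Now I'll lay it in, stopping about 2 mm short.

move_arm(plan=[[[0,0,0,-0.05,0,0.09,1],[0,0,0,-0.1,0,0.18,1],[0,0,0,-0.15,0,0.27,1],[0,0,0,-0.2,0,0.36,1],[0,0,0,-0.25,0,0.45,1],[0,0,0,-0.3,0,0.54,1],[0,0,0,-0.34,0,0.62,1],[0,0,0.005,-0.38,0,0.68,1]]])

```text
t: 42.7
tcp_pos: [0.5154, -0.2439, 0.2314]
tool_rot: [0.962, 0.093, 0.257, -0.025]
force: [-0.6, -0.3, -0.7]
finger_gap: 0.244
```

move_arm(plan=[[[0,0,0,-0.005,0,0.005,1],[0,0,0,-0.01,0,0.01,1],[0,0,0,-0.015,0,0.015,1],[0,0,0,-0.015,0,0.015,1],[0,0,0,-0.015,0,0.015,1],[0,0,0,-0.015,0,0.015,1],[0,0,0,-0.015,0,0.015,1],[0,0,0,-0.015,0,0.015,1]]])

```text
t: 43.7
tcp_pos: [0.5148, -0.244, 0.2299]
tool_rot: [0.962, 0.093, 0.257, -0.025]
force: [1.0, 0.1, -0.7]
finger_gap: 0.247
```

move_arm(plan=[[[0,0,0,0,0,0.005,1],[0,0,0,0,0,0.008,1],[0,0,0,0,0,0.008,0.7],[0,0,0,0,0,0.008,0.6],[0,0,0,0,0,0.008,0.5],[0,0,0,0,0,0.008,0.3],[0,0,0,0,0,0.008,0.1],[0,0,0,0,0,0.008,0]]])

```text
t: 44.7
tcp_pos: [0.5152, -0.2439, 0.2293]
tool_rot: [0.962, 0.093, 0.257, -0.025]
force: [-0.5, -0.4, -0.8]
finger_gap: 1.001
```

move_arm(plan=[[[0,0,0,0,0,0,0],[0,0,0,0,0,0,0],[0,0,0,0,0,0,0],[0,0,0,0,0,-0.2,0],[0,0,0,0,0,-0.4,0],[0,0,0,0,0,-0.6,0],[0,0,0,0,0,-0.8,0],[0,0,0,0,0,-1,0]]])

```text
t: 45.7
tcp_pos: [0.4659, -0.2534, 0.3165]
tool_rot: [0.962, 0.093, 0.257, -0.025]
force: [0.2, 0.5, 0.5]
finger_gap: 0.998
```

Run:
```python
import numpy as np,cv2
from station import snapshot,status
from scipy.optimize import least_squares
src=open("fit.py").read().split("A=[]")[0]; exec(src)
s=status.sense(); print(s["t"],s["tcp_pos"].round(3),s["force"].round(2),s["finger_gap"])
ds,dt=snapshot("side"),snapshot("top"); im=ds["img"].copy()
P=cloud(ds)[140:250,310:420].reshape(-1,3); hsv=cv2.cvtColor(ds["img"],cv2.COLOR_RGB2HSV)[140:250,310:420].reshape(-1,3)
k=(hsv[:,1]>110)&(P[:,2]>.1)&(P[:,1]>-.28)&(P[:,1]<-.2)&(P[:,0]<.62); S=P[k]
r=least_squares(lambda p:sdf(p,S),[.625,-.2235,.19],loss="soft_l1",f_scale=.002); print("rod fit",r.x,len(S),np.median(abs(r.fun)))
a=cv2.resize(im[110:260,290:480],(418,330)); b=cv2.resize(dt["img"][190:263,203:289],(380,330),interpolation=cv2.INTER_CUBIC)
cv2.imwrite("pics/final.png",np.hstack([a,b])[...,::-1])
```

```text
45.7 [ 0.466 -0.253  0.316] [0.24 0.48 0.5 ] 0.9984027051614099
rod fit [ 0.62508351 -0.2239305   0.18926319] 412 0.0009836356672926275
```

View pics/final.png

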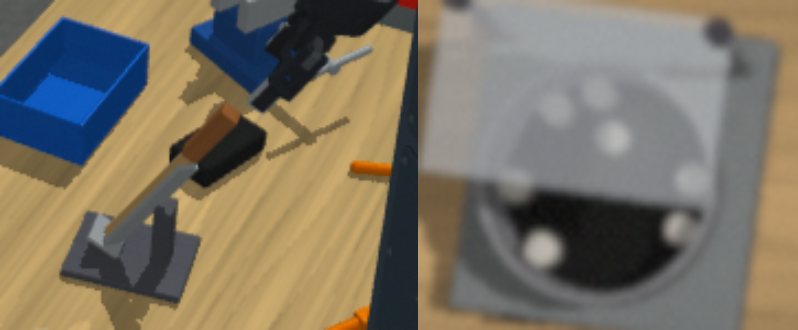

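The left view shows the rod back in the V with its foot on the plate at (105,235) and the gripper clear at (265,100). The right view shows seven beads in the bowl, at (557,108), (600,95), (614,137), (692,180), (515,187), (680,229) and (544,248). Handing in.

```bash
python3 -c "
from station import manip; print(manip.sign_off())"
```

```text
the job is handed in; nothing more can be done
None
```

The rod is back in its rest and released, all seven beads were moved and are still in the bowl, and the job was handed in at about 46 s of the 72 s allowed. The sign-off gives no verdict, so success is judged from my own checks.

- **Grasp:** the gripper hit its last joint's limit on the first approach. I turned it half a turn and gripped the handle the other way round.
- **Lean:** I used 29° instead of 36°, because the wrist was nearly singular at 36°. By my geometry that still clears the rim and guard.
- **Floor feel:** the foot rested on the floor at about 8 N for more than 1 s, and the contact height matched the model.
- **Stirring:** I stirred 5 mm above the floor. Force readings, taken only once per call, stayed at 3 N or below.
- **Bead distances:** after the main stir, every bead was at least 17 mm from its start. One bead sits about 13 mm from another bead's start, but it is the centre bead, tracked to 32 mm from its own. The closest one (17 mm) I then pushed to about 26 mm, estimated from the picture rather than measured again.
- **Rod in the rest:** a fit to the last picture puts the foot within about 1 mm and 0.1° of its starting place. The gripper is open and clear, with about zero force on the wrist.
- **Not measured:** I did not measure the bystanders at the end; the arm and rod passed above them, and no unexpected force showed.

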